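Turn the cabinet key end-on in the tool rack and unlock the cutter drawer

TASK

Open the sprung drawer of the steel box: the flat-bitted cabinet key lies on the bench, where it can only be picked up crosswise, so stand it bit-down in the free place of the leaning tool rack, let go, and take it afresh by the end of its handle so that the bit points ahead of the fingers. Push the key fully home in the lock on the sloping front, then turn it clockwise as far as it goes so that the bolt lets the drawer spring out. Leave the key in the lock, and do not disturb the glue bottle, the tape roll or the small carton of dowels.

Things in the scene. Friction and masses are not known exactly. Their poses are not given: they have to be found in the camera images.
- key_handle (a point): Centre of the key's black handle: 80 mm long, 28 wide, 20 thick, flat sides. x points along the key to the bit, y across the width of handle and bit, z through the thickness. The handle's end is at x = -40 mm, the shank's collar ends (shoulder) at +118, the bit's tip is at +149. At the start the key lies flat on the bench, axis 10 mm up.
- key_tip (a point): Middle of the end face of the key's flat steel bit (31 mm long, 24 wide, 8 thick, its last 8 mm narrowed to 20 by 5.5), on the key's axis; axes as key_handle.
- key: The whole key, 189 mm, about 0.17 kg: handle, round steel shank of 14 mm diameter (72 mm, with a collar of 20 mm diameter at its end), flat bit. Origin on its underside at mid-length, 52 mm from the handle's centre; axes as key_handle. It balances about 69 mm from the handle's centre towards the bit.
- rack_toe (a point): Where the key's tip rests in the free place of the fixed leaning wooden rack. x points down along a tool lying there (50 deg below level: tools lie 40 deg from upright), z up out of the rack square to the tool, y along its rail. The ledge is the plane x = 0, up to z = 12 mm. Bit and collar lie over a board at z = -10 mm (x -36 to 0).
- rack_rail (a point): Where the key's shank axis crosses the rack's rail, 91 mm up from rack_toe, same axes. The rail's top is at z = -7 mm, x -8 to +8 mm. The shank lies between two wooden pegs, 10 mm thick, at y = -20 and +20 mm, up to z = 15 mm (30 mm gap). The handle stands clear above the rail.
- tool_rack: The rack, 146 mm (x) by 228 mm (y), cheeks 102 mm high at y = -114 and +114 mm, fixed; origin at the middle of its foot. Its free place is at y = +50 mm; a chisel is fixed in the other at y = -50 mm, sloping like the key, handle up, 28 mm thick and 265 mm long.
- keyhole (a point): Mouth centre of the lock's slot, on the steel rotor in the box's sloping front. z points straight out, 35 deg from vertical; x along the slot, turning with the rotor (up the slope at first). Slot 26 by 10 mm, 34 deep, mouth chamfered 1.5 mm. Key fully home: collar on the rotor's face, tip 31 mm below the mouth. Key and slot look the same after a half turn.
- cutter_box: Grey steel box, fixed, 180 mm wide (y), 139 high, from x = -100 (front) to +35 mm; origin at foot level, mid-width. The sloping front runs from 62 mm high at x = -100 to 139 at x = +10. The rotor's face lies 3 mm below the sheet in a round opening of 34 mm diameter, with a bezel standing 6 mm above the rotor's face, outer diameter 43 mm.
- lock (a joint): Turn of the rotor in rad, clockwise seen from outside (about -z of keyhole): 0 bolt thrown (as at the start), 1.15 the stop; a brass pip beside the bezel marks each. Turning takes about 0.1 to 0.25 N m; the key has about 0.1 rad of play either way. It stays where it is left.
- drawer (a joint): How far the drawer under the lock is out, in m: 0 shut, 0.055 fully out. When the lock has turned about 0.85 rad a spring of about 5 N pushes it out to the box's front.
- glue_bottle: White glue bottle with an orange nozzle, 58 mm across, 197 mm tall, upright; origin at the centre of its underside. Leave alone.
- tape_roll: Black roll of tape lying flat, 110 mm across, 45 mm high; origin at the centre of its underside. Leave alone.
- dowel_box: Small grey-blue carton, 65 mm by 100 mm, 30 mm high; origin at the centre of its underside. Leave alone.
There are look-alikes about, which are no part of the job. Several things have the shape of the key; the one meant has the colours described above.

How it is judged:
By the outcome, as a careful person would: the job done as asked, in the order asked, and still so for the second after the job is handed in, with the robot touching nothing.
It also fails if it takes over 72 s, if anything falls off the work surface, if the arm or the gripper's body presses on something with over 40 N, if the wrist force passes 120 N, or if a joint passes its speed limit or range.

ROBOT

A 7-joint arm with a two-finger parallel gripper is mounted at the origin on the work surface; the furniture and walls round the work are solid. World frame = base frame: x ahead of the robot, y to its left, z up, the work surface at z = 0. Lengths are in m, angles in rad, forces in N, time in s.
With the tool pointing down it reaches from about 0.425 to 0.925 m from the base axis. Payload 6.8 kg.
Tool frame: the origin (TCP) lies on the centre line of the jaws, within the pads' length; the fingertips stand 14 mm ahead of it and the grasp point (between the pads) lies 5 mm behind it (r.tips_ahead is the distance from the TCP to the fingertips, in m); z points along the fingers, y is the line along which they close (so a half turn about z gives the same grasp; the last joint's range is limited). The gripper opens to 85 mm and grips with 20 to 120 N. Pads are 22 mm wide; open, the fingers measure 114 mm over their backs; the gripper's body (76 mm by 85 mm) begins 54 mm behind the grasp point. The pads swing forward as they close: fully open they stand 13 mm farther back than shut.
Start: joints at [1.171, 0.477, 0.022, 1.555, -0.011, 1.109, -0.083], TCP at [0.194, -0.646, 0.245] pointing down, gripper open.
Joint ranges: [-2.96, 2.96], [-0.34, 2.1], [-1.41, 1.46], [0.24, 2.44], [-1.37, 4.51], [0.17, 1.92], [-2.96, 2.96]. Speed limits (rad/s): [2.39, 2.39, 3.14, 3.14, 3.14, 3.14, 3.14].

INTERFACE

Orientations are given as a rotation vector (axis times angle).
In Python, from bench import r, eyes gives the robot as it stands.
- The arm moves only by the tool step_arm, never from a script. Its argument "rows" is a list of rows, each a list of 6 numbers: the shift along the world's x, y, z in units of 60 cm (1.0 is 60 cm), then the turn, a rotation vector about the world's x, y, z in units of pi rad (1.0 is pi rad). In form: [[x, y, z, rx, ry, rz], ...]. A call has 1 to 5 rows; each row is the pose to reach, as a shift and turn from the pose commanded when the call began, turning the shorter way round; what a row does not reach only later rows make up. A row lasts 1/12 s, in which the tool goes at most 41.7 mm and 7.16 degrees, less where a joint would pass 70% of its speed; a pose out of reach is approached as far as the arm can. A call with a number of a shift or a turn outside -1 to 1 is refused whole. A call with a gripper value outside its range is refused whole. "jaw" is the closure, from 0 (fully open) to 1 (shut), set as the call begins (left out, the last holds). The fingers move at their own pace and stop on an object; "squeeze" is the grip in N (left out, the last holds). Time passes only in rows, so rows that repeat a pose let the fingers close. It gives the time, the measured TCP pose, the force, the opening and the grip force at its end, in the units of the state.
- r.get_obs(): the state, without advancing time (a new reading comes with each control period).
- eyes.grab_frame(name): name is "scene" or "top"; returns the picture (480x640x3 uint8, red, green, blue); there is no depth.
- eyes.camera_info(name): a dict with "mtx" (3x3 intrinsics, pixels), "extrinsics" (4x4, takes a point from camera to world coordinates). Camera axes: x right, y down, z forward; pixel columns grow to the right and rows downward; lengths in m; the calibration is good to about 2 mm. A picture is of the moment at which its call begins. camera_info takes no time and is no camera call.
- r.hand_in(): hands the job in; it is judged then, once.
The state is a dict: "clock": time; "joints": joint angles; "qvel": joint speeds; "tau": joint torques, N m; "tcp_pos": TCP position; "orientation": TCP orientation; "contact_force": force on the tool from outside, world axes, zero at the start; "moment": the same for the moment, N m; "grip_width": finger opening in m; "gripper_force": force on a finger pad.
Only numpy, scipy, OpenCV 4.12 (cv2) and the standard library are available. Lean on these libraries where they do the work, as an engineer would, in place of code of your own. Each camera call takes 0.05 s, during which the arm holds its last target. There are 200 camera calls.

## Working session

There is one attempt and no reset: what is moved stays moved. The work goes in short steps, Python scripts to look and compute and a tool call to move; the robot and the scene stay as the last step left them, time stands still between calls to the robot, and variables do not carry over. Pictures are saved under pics/ and viewed, at most 10 in all, crops included, and the job is handed in when it is done.

Besides the shell and the picture viewer there is one more tool, called after "Call:" as name(argument=value, ...) on one line, values as JSON. step_arm: Moves the arm, as the interface text tells. Shifts and turns lie within -1 to 1; 1 stands for 60 cm of shift or pi rad of turn. Its arguments: {"type":"object","properties":{"rows":{"type":"array"},"jaw":{"type":"number"},"squeeze":{"type":"number"}},"required":["rows"]}

```bash
ls; mkdir -p pics
python3 - <<'E'
from bench import r, eyes
import cv2
print(r.get_obs()); print(r.tips_ahead)
for n in("scene","top"):
    cv2.imwrite(f"pics/{n}0.png",eyes.grab_frame(n)[:,:,::-1]); c=eyes.camera_info(n); print(c)
E
```

```text
pics
{'clock': 0.0, 'joints': array([ 1.1709186 ,  0.47782668,  0.02229303,  1.55644347, -0.01150957,
        1.10929073, -0.08310416]), 'qvel': array([-0.00117296, -0.0005398 ,  0.0010541 ,  0.00109681,  0.00079771,
        0.00235755,  0.00120821]), 'tau': array([ 1.50854544e-04, -5.96446288e+01,  1.60803694e+00, -2.81194443e+01,
        1.24262972e-02,  9.39245423e-03, -8.95283421e-06]), 'tcp_pos': array([ 0.19402338, -0.6459258 ,  0.24431033]), 'orientation': array([-3.10642367e+00, -4.56522285e-01,  5.86864520e-04]), 'contact_force': array([-1.05045575, -0.77689796,  0.37740134]), 'moment': array([0.01170727, 0.01773788, 0.00947264]), 'gripper_force': 0.0, 'grip_width': 0.0857721326238544}
0.014
{'mtx': array([[558.53689352,   0.        , 315.34454114],
       [  0.        , 558.53689352, 247.14665112],
       [  0.        ,   0.        ,   1.        ]]), 'extrinsics': array([[-0.68715381, -0.51503139,  0.51240834, -0.29292932],
       [-0.72631116,  0.50357693, -0.46784865,  0.6730095 ],
       [-0.01708028, -0.69365188, -0.72010786,  1.23921033],
       [ 0.        ,  0.        ,  0.        ,  1.        ]])}
{'mtx': array([[580.46371792,   0.        , 315.40296036],
       [  0.        , 580.46371792, 240.07250319],
       [  0.        ,   0.        ,   1.        ]]), 'extrinsics': array([[-0.02210767, -0.9982278 ,  0.05524957,  0.43917132],
       [-0.9997392 ,  0.02238998,  0.00449589, -0.04901596],
       [-0.00572496, -0.05513577, -0.99846245,  1.38583326],
       [ 0.        ,  0.        ,  0.        ,  1.        ]])}
```

View pics/scene0.png

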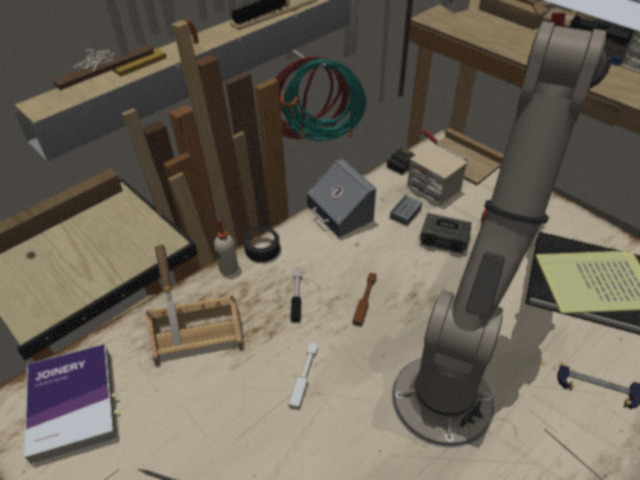

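View pics/top0.png

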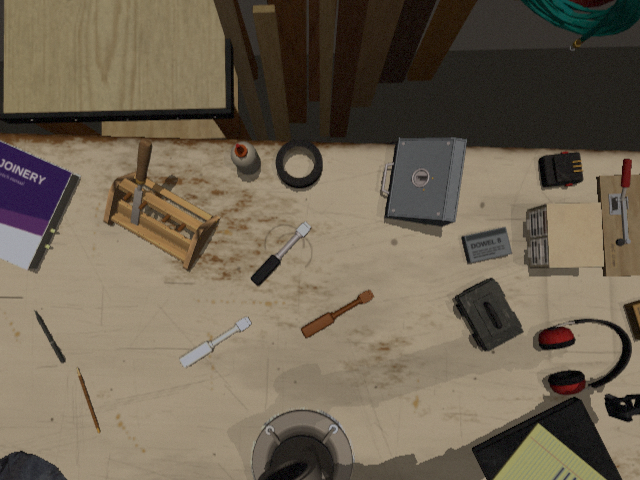

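The key lies near top (280,253), with the black handle at the lower left and the bit at (305,229). The rack is around (160,220) and the box's lock around (421,177), with the drawer handle facing left (+y). I'll zoom in next.

```bash
cat > h.py <<'E'
import numpy as np, cv2
from bench import r, eyes
from scipy.spatial.transform import Rotation as R
def ray(n,uv):
    c=eyes.camera_info(n);K=c["mtx"];E=c["extrinsics"]
    d=E[:3,:3]@np.linalg.solve(K,[uv[0],uv[1],1.]); return E[:3,3],d/np.linalg.norm(d)
def plane(n,uv,z):
    o,d=ray(n,uv); return o+d*(z-o[2])/d[2]
def tri(a,b):
    """scene pixel a, top pixel b -> point, gap"""
    o1,d1=ray("scene",a);o2,d2=ray("top",b)
    s=np.linalg.lstsq(np.c_[d1,-d2],o2-o1,rcond=None)[0]
    p,q=o1+s[0]*d1,o2+s[1]*d2; return (p+q)/2,np.linalg.norm(p-q)
def proj(n,p):
    c=eyes.camera_info(n);E=np.linalg.inv(c["extrinsics"]);q=c["mtx"]@(E[:3,:3]@np.asarray(p)+E[:3,3]); return q[:2]/q[2]
E
python3 - <<'E'
import cv2,numpy as np
t=cv2.imread('pics/top0.png');s=cv2.imread('pics/scene0.png')
def c(i,x,y,w,h,k): return cv2.resize(i[y:y+h,x:x+w],None,fx=k,fy=k,interpolation=cv2.INTER_CUBIC)
cv2.imwrite('pics/a.png',np.vstack([np.hstack([c(t,95,135,135,140,3)[:420,:400],c(t,370,125,100,105,4)[:420,:400]])]))
a=c(s,140,240,110,125,4)[:,:400]; b=c(s,300,155,80,85,5)
b=cv2.copyMakeBorder(b,0,500-b.shape[0],0,0,cv2.BORDER_CONSTANT)
cv2.imwrite('pics/b.png',np.hstack([a[:500],b]))
E
```

```text
(no output)
```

View pics/a.png

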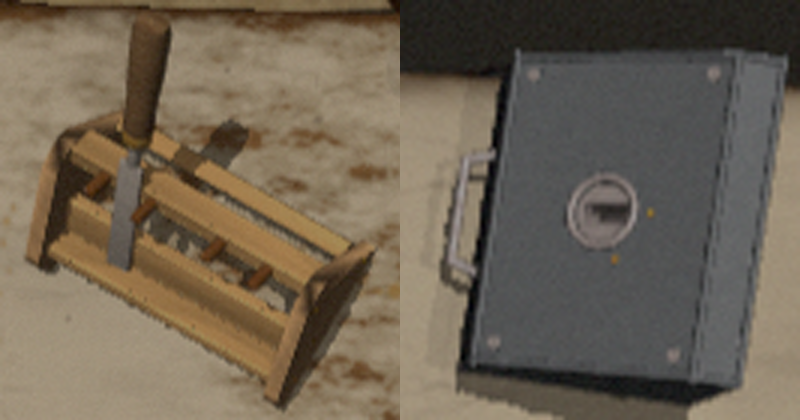

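View pics/b.png

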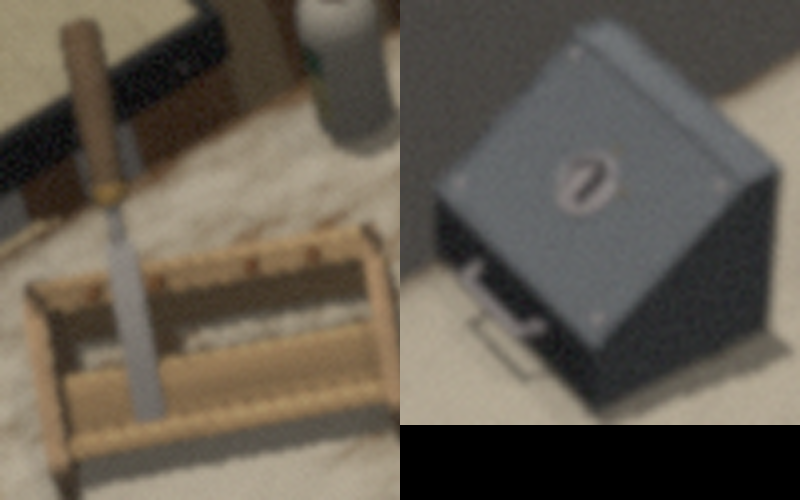

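The top crop shows the free place's pegs at crop (213,248) and (260,277), to the right of the chisel. The bezel centre is at (602,211), with pips at (650,212) and (614,259). The scene crop shows the free pegs at (250,265) and (312,253), and the rotor at (588,183). Next I triangulate these.

Run:
```python
from h import *
np.set_printoptions(precision=4,suppress=True)
f=lambda U,k,o:((U[0]+.5)/k-.5+o[0],(U[1]+.5)/k-.5+o[1])
T1=lambda u,v:f((u,v),3,(95,135)); T2=lambda u,v:f((u-400,v),4,(370,125))
S1=lambda u,v:f((u,v),4,(140,240)); S2=lambda u,v:f((u-400,v),5,(300,155))
for n,a,b in [("peg-70",S1(97,292),T1(97,187)),("peg-30",S1(157,280),T1(147,208)),("peg30",S1(250,265),T1(213,248)),("peg70",S1(312,253),T1(260,277)),
 ("chiseltip",S1(150,416),T1(120,268)),("chiselferrule",S1(110,195),T1(133,140)),("chiselend",S1(80,22),T1(150,18)),
 ("rotor",S2(588,183),T2(602,211)),
 ("cFL",S2(440,190),T2(517,52)),("cFR",S2(600,345),T2(472,365)),("cBR",S2(742,188),T2(693,375)),("cBL",S2(580,35),T2(738,55))]:
    print(n,*tri(a,b))
t=cv2.imread('pics/top0.png'); g=cv2.cvtColor(t,cv2.COLOR_BGR2GRAY)
m=np.zeros_like(g); m[235:295,240:300]=(g[235:295,240:300]<50)*255
c=max(cv2.findContours(m,0,2)[0],key=cv2.contourArea); rc=cv2.minAreaRect(c); print(rc)
box=cv2.boxPoints(rc); print("handle ctr",plane("top",rc[0],.012)); 
P=np.array([plane("top",b,.014)[:2] for b in box]);print(P)
for n,u in (("bit tip",(308,226)),):print(n,plane("top",u,.01))
cv2.imwrite('pics/k.png',cv2.resize(t[215:295,240:320],None,fx=7,fy=7,interpolation=cv2.INTER_CUBIC))
```

```text
peg-70 [0.6147 0.3723 0.107 ] 0.001073820168682589
peg-30 [0.5993 0.3374 0.1019] 0.00037512385290754124
peg30 [0.5679 0.288  0.1024] 0.0010866700684740895
peg70 [0.5459 0.2535 0.1041] 0.00044693004721817176
chiseltip [0.5626 0.3813 0.0322] 0.003939782030421459
chiselferrule [0.6431 0.3338 0.1463] 0.00019047365293573283
chiselend [0.7107 0.295  0.2277] 0.004107284851537678
rotor [ 0.6439 -0.2796  0.1038] 0.0014377163557213195
cFL [ 0.7435 -0.2424  0.0598] 0.0042062062493221745
cFR [ 0.5632 -0.2096  0.0659] 0.00171316448701645
cBR [ 0.55   -0.3194  0.133 ] 0.0018708343995754698
cBL [ 0.7219 -0.3497  0.1387] 0.0013698714018979261
((265.2720031738281, 269.8871765136719), (12.038043975830078, 33.287384033203125), 43.02506637573242)
handle ctr [0.4473 0.0773 0.012 ]
[[0.4291 0.1146]
 [0.4853 0.06  ]
 [0.4654 0.0395]
 [0.4093 0.0941]]
bit tip [ 0.5492 -0.026   0.01  ]
```

View pics/k.png

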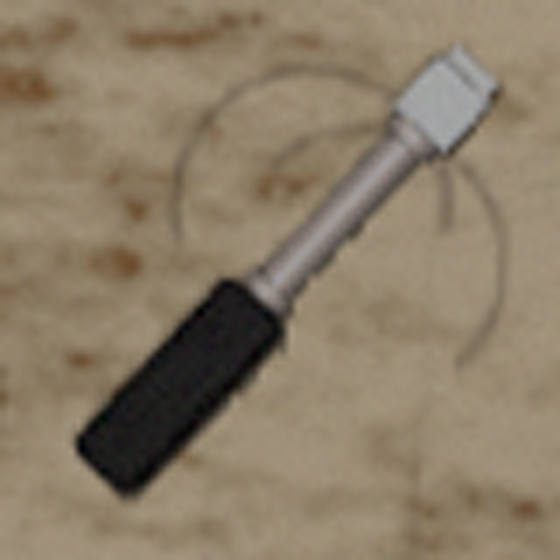

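The key crop shows the handle at the lower left (crop ~180,385) and the bit's tip at crop (478,70). That puts the handle centre at (0.447, 0.077) and the key's yaw at -44.4°. Now I move above it.

Call:
step_arm(rows=[[0.131,0.22,0,0,0,-0.068],[0.131,0.22,0,0,0,-0.068],[0.131,0.22,0,0,0,-0.068],[0.131,0.22,0,0,0,-0.068]], jaw=0)

```text
clock: 0.43
tcp_pos: [0.275, -0.5107, 0.2447]
orientation: [-3.137, -0.126, -0.001]
contact_force: [0.8, 0.4, -0.4]
grip_width: 0.0856
gripper_force: 0.0
```

Call:
step_arm(rows=[[0.131,0.22,0,0,0,-0.068],[0.131,0.22,0,0,0,-0.068],[0.131,0.22,0,0,0,-0.068],[0.131,0.22,0,0,0,-0.068]])

```text
clock: 0.77
tcp_pos: [0.353, -0.3789, 0.2451]
orientation: [-3.133, 0.209, 0.0]
contact_force: [0.2, 0.7, -0.4]
grip_width: 0.0849
gripper_force: 0.0
```

Call:
step_arm(rows=[[0.131,0.22,0,0,0,-0.068],[0.131,0.22,0,0,0,-0.068],[0.131,0.22,0,0,0,-0.068],[0.131,0.22,0,0,0,-0.068]])

```text
clock: 1.1
tcp_pos: [0.4309, -0.2476, 0.2452]
orientation: [-3.094, 0.544, 0.0]
contact_force: [0.9, -0.1, 0.9]
grip_width: 0.0855
gripper_force: 0.0
```

Call:
step_arm(rows=[[0.026,0.261,-0.103,0,0,-0.068],[0.026,0.261,-0.103,0,0,-0.068],[0.026,0.261,-0.103,0,0,-0.068],[0.026,0.261,-0.103,0,0,-0.068],[0.026,0.261,-0.103,0,0,-0.068]])

```text
clock: 1.52
tcp_pos: [0.4445, -0.0871, 0.1814]
orientation: [-3.02, 0.859, 0.006]
contact_force: [0.1, -0.1, -0.8]
grip_width: 0.0853
gripper_force: 0.0
```

Call:
step_arm(rows=[[0.026,0.261,-0.103,0,0,-0.068],[0.026,0.261,-0.103,0,0,-0.068],[0.026,0.261,-0.103,0,0,-0.068],[0.026,0.261,-0.103,0,0,-0.068],[0.026,0.261,-0.103,0,0,-0.068]])

```text
clock: 1.93
tcp_pos: [0.4604, 0.0684, 0.1202]
orientation: [-2.91, 1.18, 0.004]
contact_force: [0.4, -0.2, -0.8]
grip_width: 0.0853
gripper_force: 0.0
```

Call:
step_arm(rows=[[0.002,-0.008,-0.06,0,0,0],[0.002,-0.008,-0.12,0,0,0],[0.002,-0.008,-0.16,0,0,0],[0.002,-0.008,-0.172,0,0,0],[0.002,-0.008,-0.172,0,0,0]])

```text
clock: 2.35
tcp_pos: [0.4609, 0.0576, 0.0169]
orientation: [2.906, -1.188, -0.006]
contact_force: [-0.6, 0.2, 0.7]
grip_width: 0.0857
gripper_force: 0.0
```

Call:
step_arm(rows=[[0,0,0,0,0,0],[0,0,0,0,0,0],[0,0,0,0,0,0],[0,0,0,0,0,0],[0,0,0,0,0,0]], jaw=1, squeeze=90)

```text
clock: 2.77
tcp_pos: [0.4633, 0.0581, 0.0198]
orientation: [-2.907, 1.189, -0.003]
contact_force: [-13.0, -2.9, 56.5]
grip_width: 0.0261
gripper_force: 82.4
```

Call:
step_arm(rows=[[0,0,0,0,0,0],[0,0,0,0,0,0],[0,0,0,0,0,0],[0,0,0,0,0,0],[0,0,0,0,0,0]])

```text
clock: 3.18
tcp_pos: [0.4634, 0.0582, 0.02]
orientation: [-2.907, 1.188, -0.003]
contact_force: [-2.9, 0.4, 12.7]
grip_width: 0.026
gripper_force: 88.6
```

Run:
```python
from h import *
np.set_printoptions(precision=4,suppress=True)
o=r.get_obs();print(o["joints"],o["tcp_pos"],o["gripper_force"],o["grip_width"])
for n,z,u in (("bottle base scene",0,(229,275)),("bottle nozzle top",.197,(239,148)),("tape",.045,(299,162))):
    print(n,plane("scene" if "base" in n else "top",u,z))
# orientations
h=np.array([-.866,.5,0]);up=np.array([0,0,1.]);c,s=np.cos(np.radians(50)),np.sin(np.radians(50))
X=c*h-s*up;Z=s*h+c*up;Y=np.cross(Z,X)
R0=R.from_rotvec(o["orientation"])
Rp=R.from_matrix(np.c_[X,-Y,-Z]); Rg=R.from_matrix(np.c_[-Y,-Z,X])
n=np.array([.0976,.565,.819]);n/=np.linalg.norm(n)
bx=np.array([-.17,-.985,0]);u=bx-n*(bx@n);u/=np.linalg.norm(u)
Rl=R.from_matrix(np.c_[-u,np.cross(-n,-u),-n])
for k,v in(("place",Rp),("grasp",Rg),("lock",Rl)):print(k,v.as_rotvec(),v.as_matrix().tolist())
print("pick->place",(Rp*R0.inv()).as_rotvec()/np.pi)
print("place->grasp",(Rg*Rp.inv()).as_rotvec()/np.pi,"grasp->lock",(Rl*Rg.inv()).as_rotvec()/np.pi)
print(X,Y,Z)
```

```text
[-0.1094  0.5102 -0.1801  2.1895  0.2016  0.4544 -2.7953] [0.4634 0.0582 0.02  ] 88.59154343605042 0.026009557285016287
bottle base scene [0.6841 0.1285 0.    ]
bottle nozzle top [0.6994 0.1103 0.197 ]
tape [ 0.6965 -0.0088  0.045 ]
place [ 0.5912  2.2062 -0.2757] [[-0.5566663167822286, 0.5000110003630134, 0.6634090829014072], [0.3214008757403168, 0.8660190526287388, -0.3830306483264477], [-0.7660444431189779, 0.0, -0.6427876096865395]]
grasp [-2.1643 -1.2495  0.4548] [[0.5000110003630135, 0.6634090829014073, -0.5566663167822286], [0.8660190526287391, -0.38303064832644773, 0.32140087574031684], [-5.551115123125783e-17, -0.6427876096865395, -0.7660444431189781]]
lock [ 2.0461  1.7233 -0.6451] [[0.1392655996064879, 0.9854312150715235, -0.09762383484019699], [0.8072755143851412, -0.17007442290574512, -0.5651379783269598], [-0.5735079220380926, -0.0001050520747676309, -0.8192000075217348]]
pick->place [ 0.315  -0.2384 -0.8386]
place->grasp [ 0.2335  0.3096 -0.5423] grasp->lock [-0.2513 -0.1404  0.1724]
[-0.5567  0.3214 -0.766 ] [-0.5   -0.866  0.   ] [-0.6634  0.383   0.6428]
```

Call:
step_arm(rows=[[0,0,0.05,0,0,0],[0,0,0.1,0,0,0],[0,0,0.16,0,0,0.03],[0,0,0.22,0,0,0.06],[0,0,0.28,0,0,0.09]])

```text
clock: 3.6
tcp_pos: [0.4616, 0.0578, 0.1884]
orientation: [3.048, -0.76, -0.0]
contact_force: [1.7, -1.1, -1.7]
grip_width: 0.0256
gripper_force: 89.1
```

Call:
step_arm(rows=[[0,0,0,0,0,0.035],[0,0,0,0,0,0.07],[0,0,0,0,0,0.105],[0,0,0,0,0,0.14],[0,0,0,0,0,0.175]])

```text
clock: 4.02
tcp_pos: [0.4619, 0.0577, 0.1868]
orientation: [3.14, 0.097, 0.0]
contact_force: [0.9, 1.2, -2.2]
grip_width: 0.0256
gripper_force: 89.1
```

Call:
step_arm(rows=[[0,0,0,0,0,0.035],[0,0,0,0,0,0.07],[0,0,0,0,0,0.105],[0,0,0,0,0,0.14],[0,0,0,0,0,0.175]])

```text
clock: 4.43
tcp_pos: [0.4619, 0.0577, 0.1866]
orientation: [2.996, 0.945, -0.001]
contact_force: [-0.4, -0.1, -2.5]
grip_width: 0.0258
gripper_force: 89.1
```

Call:
step_arm(rows=[[0,0.02,0,0,0,0.035],[0,0.04,0,0,0,0.07],[0,0.06,0,0,0,0.105],[0,0.08,0,0,0,0.14],[0,0.1,0,0,0,0.175]])

```text
clock: 4.85
tcp_pos: [0.462, 0.1181, 0.1867]
orientation: [2.627, 1.723, -0.001]
contact_force: [0.8, -0.2, -1.8]
grip_width: 0.0256
gripper_force: 89.1
```

```bash
cat >> h.py <<'E'
np.set_printoptions(precision=4,suppress=True)
hh=np.array([-.866,.5,0]);_c,_s=np.cos(np.radians(50)),np.sin(np.radians(50))
X=_c*hh-_s*np.array([0,0,1]);Z=_s*hh+_c*np.array([0,0,1]);Y=np.cross(Z,X)
Rp=R.from_matrix(np.c_[X,-Y,-Z]); Rg=R.from_matrix(np.c_[-Y,-Z,X])
def to(p,Rt):
    o=r.get_obs(); print("clock",o["clock"],"q",o["joints"],"grip",o["grip_width"],o["gripper_force"],"F",o["contact_force"])
    d=np.asarray(p)-o["tcp_pos"]; w=(Rt*R.from_rotvec(o["orientation"]).inv()).as_rotvec()
    print("tcp",o["tcp_pos"],"d/.6",d/.6,np.linalg.norm(d),"rot/pi",w/np.pi,np.degrees(np.linalg.norm(w)))
E
python3 - <<'E'
from h import *
to([.558,.2697,.166],Rp)
cv2.imwrite('pics/s1.png',eyes.grab_frame("scene")[150:400,130:430,::-1])
E
```

```text
clock 4.85 q [ 0.1557  0.2844 -0.6208  2.0429  0.2146  0.8769 -0.9942] grip 0.025588559672036847 89.0775203704834 F [ 0.8056 -0.1543 -1.833 ]
tcp [0.462  0.1181 0.1867] d/.6 [ 0.1601  0.2527 -0.0345] 0.18065792216168283 rot/pi [-0.2871 -0.0946  0.4318] 94.8806188899173
```

View pics/s1.png

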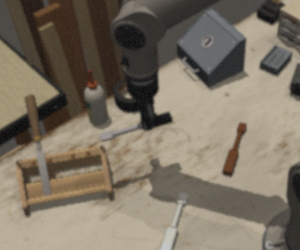

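The key is held level and points to the left, with its tip at crop (103,137). Now I tilt it towards the rack's slope.

Call:
step_arm(rows=[[0.008,0.011,0.007,-0.019,-0.0063,0.029],[0.015,0.023,0.014,-0.038,-0.0126,0.0577],[0.023,0.034,0.021,-0.0574,-0.019,0.0864],[0.03,0.046,0.028,-0.0766,-0.0252,0.115],[0.038,0.057,0.035,-0.0957,-0.0315,0.144]])

```text
clock: 5.32
tcp_pos: [0.4855, 0.1521, 0.2081]
orientation: [1.96, 2.045, -0.115]
contact_force: [0.1, 1.1, -2.1]
grip_width: 0.0254
gripper_force: 89.2
```

Call:
step_arm(rows=[[0.008,0.011,0.007,-0.019,-0.0063,0.029],[0.015,0.023,0.014,-0.038,-0.0126,0.0577],[0.023,0.034,0.021,-0.0574,-0.019,0.0864],[0.03,0.046,0.028,-0.0766,-0.0252,0.115],[0.038,0.057,0.035,-0.0957,-0.0315,0.144]])

```text
clock: 5.73
tcp_pos: [0.5081, 0.1866, 0.229]
orientation: [1.272, 2.199, -0.206]
contact_force: [-0.1, 0.7, -2.4]
grip_width: 0.0255
gripper_force: 89.2
```

Call:
step_arm(rows=[[0.008,0.011,0.007,-0.019,-0.0063,0.029],[0.015,0.023,0.014,-0.038,-0.0126,0.0577],[0.023,0.034,0.021,-0.0574,-0.019,0.0864],[0.03,0.046,0.028,-0.0766,-0.0252,0.115],[0.038,0.057,0.035,-0.0957,-0.0315,0.144]])

```text
clock: 6.15
tcp_pos: [0.5307, 0.2209, 0.2498]
orientation: [0.593, 2.204, -0.273]
contact_force: [0.2, 0.5, -2.5]
grip_width: 0.0258
gripper_force: 89.2
```

Run:
```python
from h import *
to([.558,.2697,.166],Rp)
for n in("scene","top"): cv2.imwrite(f'pics/{n}2.png',eyes.grab_frame(n)[:,:,::-1])
o=r.get_obs();M=R.from_rotvec(o["orientation"]).as_matrix()
tip=o["tcp_pos"]+M@[.124,0,.010]
a,b=proj("scene",tip),proj("top",tip); print("pred tip",tip,a,b)
s=cv2.imread('pics/scene2.png');t=cv2.imread('pics/top2.png')
def c(i,p,k=5,hw=40):
    x,y=int(p[0]),int(p[1]); print(x-hw,y-hw); return cv2.resize(i[max(y-hw,0):y+hw,max(0,x-hw):x+hw],(2*hw*k,2*hw*k),interpolation=cv2.INTER_CUBIC)
cv2.imwrite('pics/c2.png',np.hstack([c(s,a),c(t,b)]))
```

```text
clock 6.15 q [-0.3756  0.3625 -0.6704  2.0996  1.2527  1.2108 -0.7468] grip 0.025750222437039613 89.22749161720276 F [ 0.1726  0.4546 -2.4891]
tcp [0.5307 0.2209 0.2498] d/.6 [ 0.0455  0.0813 -0.1396] 0.10072920075379062 rot/pi [-0.0006  0.0008  0.0001] 0.18421721289695805
pred tip [0.4676 0.2571 0.1477] [233.0652 310.7517] [175.0733 261.984 ]
193 270
135 221
```

View pics/c2.png

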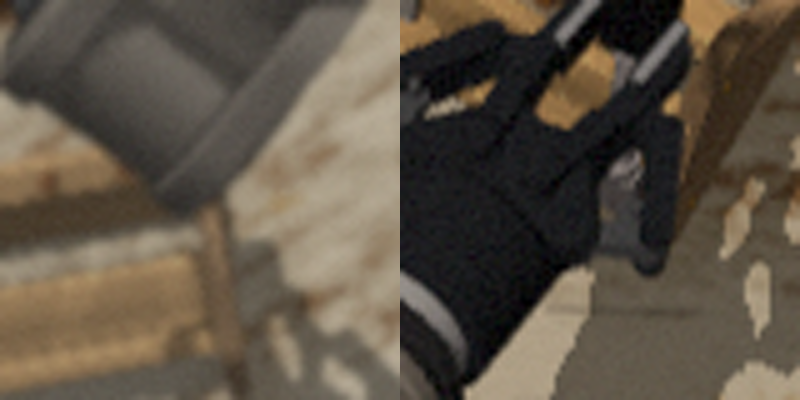

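The top crop shows the bit's end at about (622,252), so top pixel (179.4,271.5), lower in the image than predicted. I'll check whether the key has pitched in the grip, using both views.

Run:
```python
from h import *
o=r.get_obs()
A=(np.array([.462,.1181,.1867]),R.from_rotvec([2.627,1.723,-.001]),"scene",(233,287))
B=(o["tcp_pos"],R.from_rotvec(o["orientation"]),"top",(179.4,271.5))
s1=cv2.imread('pics/s1.png')
for L in(.120,.124,.128):
  for a in range(-15,16,5):
    t=np.radians(a); v=[L*np.cos(t),0,.01+L*np.sin(t)]
    print(L,a,[ (proj(n,p+Q.apply(v))-u).round(1) for p,Q,n,u in(A,B)])
p,Q=A[:2]
print("handle end pred",proj("scene",p+Q.apply([-.065,0,.01])))
g=cv2.cvtColor(s1,cv2.COLOR_BGR2GRAY); 
t=cv2.imread('pics/top2.png')
cv2.imwrite('pics/d2.png',np.hstack([cv2.resize(s1[100:160,80:190],None,fx=4,fy=4,interpolation=2)[:240,:440],cv2.resize(t[225:285,150:200],None,fx=4,fy=4,interpolation=2)+0]))
```

```text
0.12 -15 [array([-2.5, -8.3]), array([-11.8,  -1.9])]
0.12 -10 [array([-2.9, -5.3]), array([-9.3, -4.6])]
0.12 -5 [array([-2.9, -2.4]), array([-6.7, -7.5])]
0.12 0 [array([-2.5,  0.3]), array([ -4.1, -10.6])]
0.12 5 [array([-1.8,  3. ]), array([ -1.4, -13.9])]
0.12 10 [array([-0.7,  5.5]), array([  1.2, -17.5])]
0.12 15 [array([0.6, 7.8]), array([  3.8, -21.2])]
0.124 -15 [array([-4.1, -8.2]), array([-12.3,  -0.5])]
0.124 -10 [array([-4.5, -5.1]), array([-9.7, -3.3])]
0.124 -5 [array([-4.5, -2.1]), array([-7. , -6.3])]
0.124 0 [array([-4.1,  0.8]), array([-4.3, -9.5])]
0.124 5 [array([-3.3,  3.5]), array([ -1.6, -13. ])]
0.124 10 [array([-2.2,  6.1]), array([  1.1, -16.6])]
0.124 15 [array([-0.8,  8.5]), array([  3.8, -20.4])]
0.128 -15 [array([-5.7, -8. ]), array([-12.8,   0.8])]
0.128 -10 [array([-6.1, -4.8]), array([-10.1,  -2. ])]
0.128 -5 [array([-6.1, -1.7]), array([-7.3, -5.1])]
0.128 0 [array([-5.7,  1.2]), array([-4.6, -8.4])]
0.128 5 [array([-4.9,  4. ]), array([ -1.8, -12. ])]
0.128 10 [array([-3.7,  6.7]), array([  1. , -15.8])]
0.128 15 [array([-2.2,  9.2]), array([  3.9, -19.7])]
handle end pred [301.0635 267.533 ]
```

View pics/d2.png

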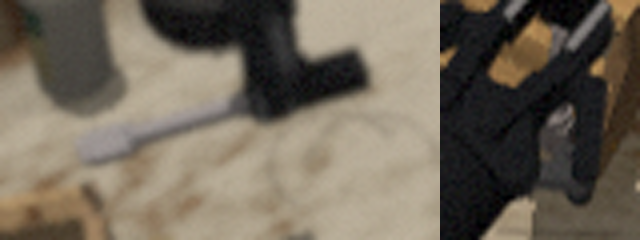

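Call:
step_arm(rows=[[0.015,0.027,-0.046,0,0,0],[0.03,0.054,-0.093,0,0,0],[0.0455,0.0813,-0.14,0,0,0],[0.0455,0.0813,-0.14,0,0,0]])

```text
clock: 6.58
tcp_pos: [0.5577, 0.2695, 0.1589]
orientation: [0.601, 2.212, -0.278]
contact_force: [0.1, -0.4, -3.2]
grip_width: 0.0254
gripper_force: 89.2
```

Call:
step_arm(rows=[[0.008,-0.005,-0.008,0,0,0],[0.0165,-0.0095,-0.016,0,0,0],[0.025,-0.014,-0.024,0,0,0],[0.033,-0.019,-0.032,0,0,0],[0.033,-0.019,-0.032,0,0,0]])

```text
clock: 7.0
tcp_pos: [0.5792, 0.2562, 0.147]
orientation: [0.6, 2.203, -0.274]
contact_force: [-0.6, -0.5, -1.7]
grip_width: 0.0257
gripper_force: 89.4
```

Call:
step_arm(rows=[[0.0028,-0.0016,-0.0027,0,0,0],[0.0055,-0.0032,-0.0054,0,0,0],[0.0055,-0.0032,-0.0054,0,0,0]])

```text
clock: 7.25
tcp_pos: [0.5808, 0.2561, 0.1453]
orientation: [0.597, 2.202, -0.274]
contact_force: [-10.7, -1.3, 14.0]
grip_width: 0.0257
gripper_force: 91.6
```

Call:
step_arm(rows=[[-0.0017,0.001,0.0016,0,0,0],[-0.0054,0.0031,-0.0035,0,0,0],[-0.0091,0.0053,-0.0086,0,0,0],[-0.0091,0.0053,-0.0086,0,0,0]])

```text
clock: 7.58
tcp_pos: [0.5757, 0.2605, 0.1394]
orientation: [0.596, 2.204, -0.27]
contact_force: [-2.2, 1.4, 5.1]
grip_width: 0.0255
gripper_force: 90.2
```

Call:
step_arm(rows=[[-0.0025,0.0014,-0.0034,0,0,0],[-0.005,0.0029,-0.0068,0,0,0],[-0.005,0.0029,-0.0068,0,0,0]])

```text
clock: 7.83
tcp_pos: [0.5731, 0.2623, 0.1356]
orientation: [0.596, 2.203, -0.27]
contact_force: [-3.0, 1.7, 7.3]
grip_width: 0.0257
gripper_force: 90.4
```

Run:
```python
from h import *
to([.576,.259,.129],Rp)
o=r.get_obs();d=o["tcp_pos"]-[.5138,.2953,.0273];print("rack frame tcp",d@X,d@Y,d@Z,"F",o["contact_force"]@np.c_[X,Y,Z],o["moment"])
for n in("scene","top"): cv2.imwrite(f'pics/{n}3.png',eyes.grab_frame(n)[:,:,::-1])
```

```text
clock 7.8333 q [-0.4557  0.6371 -0.5968  2.0256  1.4364  1.2303 -0.9412] grip 0.02568776565455243 90.37812352180481 F [-2.9719  1.691   7.2641]
tcp [0.5731 0.2623 0.1356] d/.6 [ 0.0048 -0.0055 -0.0111] 0.007959251638438154 rot/pi [-0.0015  0.0014  0.0006] 0.38115212428649164
rack frame tcp -0.12661039002963614 -0.0010569399410085758 0.01766023256797274 F [-3.3668  0.0215  7.2885] [0.2338 0.3277 0.0479]
```

Call:
step_arm(rows=[[-0.0014,0.0008,-0.0019,0,0,0],[-0.0028,0.0016,-0.0038,0,0,0],[-0.0028,0.0016,-0.0038,0,0,0]])

```text
clock: 8.18
tcp_pos: [0.5716, 0.2632, 0.1337]
orientation: [0.596, 2.202, -0.27]
contact_force: [-2.3, 1.7, 6.7]
grip_width: 0.026
gripper_force: 90.4
```

Call:
step_arm(rows=[[-0.0014,0.0008,-0.0019,0,0,0],[-0.0028,0.0016,-0.0038,0,0,0],[-0.0028,0.0016,-0.0038,0,0,0]])

```text
clock: 8.43
tcp_pos: [0.57, 0.2642, 0.1315]
orientation: [0.596, 2.202, -0.27]
contact_force: [-2.6, 2.5, 7.6]
grip_width: 0.0255
gripper_force: 90.4
```

Run:
```python
from h import *
o=r.get_obs();d=o["tcp_pos"]-[.5138,.2953,.0273];print("rack frame tcp",d@X,d@Y,d@Z,"F",o["contact_force"]@np.c_[X,Y,Z],o["moment"])
s=cv2.imread('pics/scene3.png');t=cv2.imread('pics/top3.png')
f=lambda i,x,y,w,h,k:cv2.resize(i[y:y+h,x:x+w],None,fx=k,fy=k,interpolation=2)
cv2.imwrite('pics/e3.png',np.hstack([f(s,150,230,100,110,4),f(t,110,165,100,110,4)]))
```

```text
rack frame tcp -0.12108497589203017 -0.0011817063943992477 0.01775730018707636 F [-3.5924 -0.8598  7.6033] [0.1388 0.1092 0.046 ]
```

View pics/e3.png

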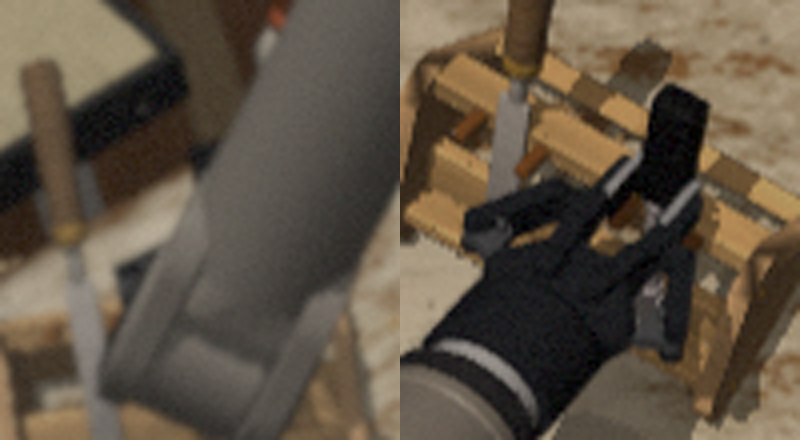

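The top crop shows the key's handle beyond the fingers, ending at (685,97), and the shank between the pegs at (625,212) and (690,243). I keep sliding towards the ledge.

Call:
step_arm(rows=[[-0.0014,0.0008,-0.0019,0,0,0],[-0.0028,0.0016,-0.0038,0,0,0],[-0.0028,0.0016,-0.0038,0,0,0]])

```text
clock: 8.68
tcp_pos: [0.5694, 0.2646, 0.1305]
orientation: [0.597, 2.198, -0.271]
contact_force: [-1.1, 0.2, 13.8]
grip_width: 0.0258
gripper_force: 90.8
```

Call:
step_arm(rows=[[-0.0014,0.0008,-0.0019,0,0,0],[-0.0028,0.0016,-0.0038,0,0,0],[-0.0028,0.0016,-0.0038,0,0,0]])

```text
clock: 8.93
tcp_pos: [0.5694, 0.2646, 0.1304]
orientation: [0.598, 2.193, -0.272]
contact_force: [-0.3, -2.0, 20.7]
grip_width: 0.0258
gripper_force: 91.3
```

Run:
```python
from h import *
o=r.get_obs();d=o["tcp_pos"]-[.5138,.2953,.0273];print("rack frame tcp",d@X,d@Y,d@Z,"F",o["contact_force"]@np.c_[X,Y,Z],o["moment"])
```

```text
rack frame tcp -0.11980507008636966 -0.001238466617782205 0.01768836433298452 F [-16.3094   1.8768  12.772 ] [-1.5466 -1.7997 -0.1186]
```

Call:
step_arm(rows=[[0,0,0,0,0,0],[0,0,0,0,0,0],[0,0,0,0,0,0],[0,0,0,0,0,0],[0,0,0,0,0,0]], jaw=0)

```text
clock: 9.35
tcp_pos: [0.5658, 0.2646, 0.1244]
orientation: [0.596, 2.206, -0.274]
contact_force: [-0.1, -0.4, 0.6]
grip_width: 0.0838
gripper_force: 0.0
```

Call:
step_arm(rows=[[-0.022,0.013,0.021,0,0,0],[-0.044,0.026,0.043,0,0,0],[-0.077,0.045,0.075,0,0,0],[-0.11,0.064,0.107,0,0,0],[-0.11,0.064,0.107,0,0,0]])

```text
clock: 9.77
tcp_pos: [0.4971, 0.3083, 0.1918]
orientation: [0.592, 2.207, -0.264]
contact_force: [1.4, 1.3, 0.2]
grip_width: 0.0854
gripper_force: 0.0
```

Call:
step_arm(rows=[[-0.02,0,0.06,0,0,0],[-0.04,0,0.12,0,0,0],[-0.06,0,0.18,0,0,0],[-0.08,0,0.24,0,0,0],[-0.1,0,0.3,0,0,0]])

```text
clock: 10.18
tcp_pos: [0.4393, 0.3028, 0.3701]
orientation: [0.596, 2.206, -0.274]
contact_force: [0.8, 0.4, 0.2]
grip_width: 0.0855
gripper_force: 0.0
```

Run:
```python
from h import *
for n in("scene","top"): cv2.imwrite(f'pics/{n}4.png',eyes.grab_frame(n)[:,:,::-1])
# predicted handle from rack model: toe after contact
toe=np.array([.5138,.2953,.0273])+.002*X-.0012*Y+.0077*Z
for L in(.109,.149,.189):
    p=toe-L*X; print(L,p,proj("scene",p),proj("top",p))
for n in ("scene","top"):
    g=cv2.cvtColor(cv2.imread(f'pics/{n}4.png'),6); u=proj(n,toe-.149*X).astype(int)
    m=np.zeros_like(g); y0,y1,x0,x1=u[1]-35,u[1]+35,u[0]-22,u[0]+30; m[y0:y1,x0:x1]=(g[y0:y1,x0:x1]<48)*255
    cs=cv2.findContours(m,0,2)[0]; print(n,[(cv2.minAreaRect(c),cv2.boundingRect(c)) for c in cs if cv2.contourArea(c)>60])
to([.609,.24,.157],Rg)
```

```text
0.109 [0.5689 0.2649 0.1142] [208.2753 297.8628] [174.8913 216.3167]
0.149 [0.5911 0.252  0.1449] [205.4103 282.8021] [177.2444 204.5067]
0.189 [0.6134 0.2392 0.1755] [202.5268 267.6439] [179.7111 192.1268]
scene [(((190.0, 258.0), (22.0, 14.0), 90.0), (183, 247, 15, 23))]
top [(((176.78759765625, 206.28897094726562), (15.115602493286133, 34.539337158203125), 15.068489074707031), (165, 189, 22, 33))]
clock 10.2833 q [-0.5015  0.2224 -0.7926  1.9417  1.0062  1.4576 -0.6089] grip 0.0851838623290053 0.0 F [-0.5805  0.1204  0.1083]
tcp [0.4391 0.3059 0.3748] d/.6 [ 0.2832 -0.1098 -0.3629] 0.28395835246859885 rot/pi [ 0.2337  0.3139 -0.5396] 119.98287731200345
```

Run:
```python
import cv2
t=cv2.cvtColor(cv2.imread('pics/top4.png'),6);s=cv2.cvtColor(cv2.imread('pics/scene4.png'),6)
def a(g,x0,x1,y0,y1):
    print(x0,y0)
    for y in range(y0,y1): print(y,''.join(" .:-=+*#%@"[min(9,int(v)//16)] for v in g[y,x0:x1]))
a(t,155,205,180,255); a(s,180,235,250,350)
```

```text
155 180
180 ######*+++::::-:::-----++++*#########***+++*++++**
181 #**#***++=::-:-::-----=++++*######*####*****++****
182 *******++=--::-::-----+++++*#####***###*******###*
183 ++*####*=---:----::--=+++++*####%#####***++*##%%%#
184 ===*#%%*====---------******####%%%%%######*##%%%%%
185 ====+#*======--==--=*######%%%%%%%%%%#%##%###%%#%%
186 ===================*#%%%%%%%%%%%%%%%%%%%%%%%%###%%
187 =================+#%%*##%%%%####%#%#%%%%%%%%%###%%
188 =========*+=====+#@%*-=+*##%%#%##%#%%%%%%%%%%#%%%%
189 =+=====**%#*+===+%%#-   :=*#%%%%%##%%%%%%%%%%%%%@%
190 =====+*%%%%%#*==#%#-     .-**%%%%%%%%%%%%%%%%%%%%%
191 ---==*%%%%%%%%**##= .       -**%%%%%##%%%##%%%%%%%
192 -::-=%%%%%%%%%%%*+ . .    . . -####%%%%%%##%%%%##%
193 -:-:-*#%%%%%%%%%#=. ..  .     .-#*##%%%%%%%%%%%%%%
194 -:::::=*#%%%%%%##-. ...   ... .:*++*#####%%%%%%%%%
195 +-:::::-+*%%%%%##.  ........   :***++*+**#%%%%%%%%
196 %*+-::---=*#%%%##  .  .... . . -###**+==+*##%%%###
197 %%%*=---==-=*###*  .  ... ..  .-*#***++=++*##%####
198 ##%##+=-=+=--=**=             .=******++***#######
199 ###%%%#*+*+-----:     . .     .***#########
[... 8340 characters left out ...]
**#*##*#####*###**###%%%#%%@%%%@@@%%%%%%
339 ***********#**##*####*#######%%##%%%%%%%@@@%%%%%%%#####
340 *****#*#########*#######%%%%%%@@%%%%@@%%%%%%%######****
341 ****#**###**######%%%%%%@@@@@@@@@%%%%%%%######******+++
342 ***#***######%%%%%%@@@%@@@@%%%%%%%%#%####*****+++++++++
343 **######%%%%%%@@%%%@@@%%%%%%%%######*****++++++++++++++
344 ##%%%%%%%%%%%%%@%%%%%%%%##%####*****+++++++++++++++++++
345 %%%@@%%%%%%%%%%%%%%%#####******++++++++++++++++++++++++
346 %%%%%%%%%%##########*****++++++++++++++++++++++++++++++
347 %%%%%###########****+++++++++++++++++++++++++++++++++++
348 #######********++++++++++++++++++++++++++++++++********
349 ###******+++++++++++++++++++++++++++++++******#########
```

The grey map shows the key seated: the handle spans top rows 189–219 around column 177, matching the prediction. Now I turn to the regrasp pose.

Call:
step_arm(rows=[[0.017,-0.007,-0.004,0.0117,0.0157,-0.027],[0.034,-0.014,-0.008,0.0234,0.0314,-0.054],[0.052,-0.021,-0.011,0.0351,0.0471,-0.081],[0.069,-0.028,-0.015,0.0468,0.0628,-0.108],[0.086,-0.0355,-0.019,0.0585,0.0785,-0.135]])

```text
clock: 10.7
tcp_pos: [0.4922, 0.2817, 0.3566]
orientation: [1.196, 2.337, -0.383]
contact_force: [-1.9, 0.8, -0.4]
grip_width: 0.0855
gripper_force: 0.0
```

Call:
step_arm(rows=[[0.017,-0.007,-0.004,0.0117,0.0157,-0.027],[0.034,-0.014,-0.008,0.0234,0.0314,-0.054],[0.052,-0.021,-0.011,0.0351,0.0471,-0.081],[0.069,-0.028,-0.015,0.0468,0.0628,-0.108],[0.086,-0.0355,-0.019,0.0585,0.0785,-0.135]])

```text
clock: 11.12
tcp_pos: [0.5439, 0.2602, 0.3449]
orientation: [1.837, 2.348, -0.491]
contact_force: [0.4, 0.5, -0.5]
grip_width: 0.0857
gripper_force: 0.0
```

Call:
step_arm(rows=[[0.017,-0.007,-0.004,0.0117,0.0157,-0.027],[0.034,-0.014,-0.008,0.0234,0.0314,-0.054],[0.052,-0.021,-0.011,0.0351,0.0471,-0.081],[0.069,-0.028,-0.015,0.0468,0.0628,-0.108],[0.086,-0.0355,-0.019,0.0585,0.0785,-0.135]])

```text
clock: 11.53
tcp_pos: [0.5956, 0.2387, 0.3332]
orientation: [-2.14, -1.875, 0.504]
contact_force: [-0.4, 1.0, 0.1]
grip_width: 0.0853
gripper_force: 0.0
```

Run:
```python
from h import *
to([.645,.221,.33],Rg)
```

```text
clock 11.5333 q [-0.0975  0.6621 -0.5696  1.1847  0.1242  1.7583 -0.7626] grip 0.08528706281451277 0.0 F [-0.3809  1.0375  0.1101]
tcp [0.5956 0.2387 0.3332] d/.6 [ 0.0823 -0.0294 -0.0053] 0.05251240280386252 rot/pi [ 0.0558  0.0751 -0.1342] 29.44377665883036
```

Call:
step_arm(rows=[[0.0165,-0.006,-0.001,0.011,0.015,-0.027],[0.033,-0.012,-0.002,0.022,0.03,-0.0537],[0.05,-0.018,-0.003,0.0335,0.045,-0.0805],[0.066,-0.024,-0.004,0.0446,0.06,-0.107],[0.082,-0.029,-0.005,0.0558,0.0751,-0.1342]])

```text
clock: 11.95
tcp_pos: [0.6449, 0.2209, 0.3298]
orientation: [-2.166, -1.248, 0.456]
contact_force: [-0.7, -0.6, -0.1]
grip_width: 0.0853
gripper_force: 0.0
```

Run:
```python
from h import *
to([.645,.221,.219],Rg)
```

```text
clock 11.95 q [ 0.0392  0.7973 -0.5407  1.0432 -0.1847  1.8026 -0.9704] grip 0.08530943392496253 0.0 F [-0.7027 -0.5935 -0.0576]
tcp [0.6449 0.2209 0.3298] d/.6 [ 0.0002  0.0001 -0.1847] 0.11079898995693041 rot/pi [ 0.0003 -0.0001  0.0003] 0.0869260683959717
```

Call:
step_arm(rows=[[0,0,-0.05,0,0,0],[0,0,-0.1,0,0,0],[0,0,-0.15,0,0,0],[0,0,-0.1847,0,0,0],[0,0,-0.1847,0,0,0]])

```text
clock: 12.37
tcp_pos: [0.6417, 0.2199, 0.2136]
orientation: [-2.164, -1.251, 0.467]
contact_force: [-0.5, -0.1, -1.1]
grip_width: 0.0855
gripper_force: 0.0
```

Call:
step_arm(rows=[[-0.015,0.009,-0.02,0,0,0],[-0.03,0.017,-0.041,0,0,0],[-0.045,0.026,-0.061,0,0,0],[-0.06,0.034,-0.082,0,0,0],[-0.074,0.043,-0.102,0,0,0]])

```text
clock: 12.78
tcp_pos: [0.5996, 0.2477, 0.1598]
orientation: [-2.166, -1.256, 0.453]
contact_force: [0.4, 0.7, -0.6]
grip_width: 0.0851
gripper_force: 0.0
```

Run:
```python
from h import *
to([.6006,.2466,.1579],Rg)
```

```text
clock 12.7833 q [ 0.0396  0.8686 -0.5421  1.321  -0.1408  1.4688 -0.8978] grip 0.08509171785381148 0.0 F [ 0.3844  0.6727 -0.5724]
tcp [0.5996 0.2477 0.1598] d/.6 [ 0.0017 -0.0018 -0.0032] 0.0024154214836231394 rot/pi [ 0.0005  0.0014 -0.0011] 0.3341774060870503
```

Call:
step_arm(rows=[[0.0017,-0.0018,-0.003,0,0,0],[0.0017,-0.0018,-0.003,0,0,0],[0.0017,-0.0018,-0.003,0,0,0],[0.0017,-0.0018,-0.003,0,0,0],[0.0017,-0.0018,-0.003,0,0,0]], jaw=1, squeeze=40)

```text
clock: 13.2
tcp_pos: [0.6017, 0.2463, 0.1587]
orientation: [-2.166, -1.256, 0.451]
contact_force: [-0.4, -0.3, -0.6]
grip_width: 0.0254
gripper_force: 0.0
```

Call:
step_arm(rows=[[0,0,0,0,0,0],[0,0,0,0,0,0],[0,0,0,0,0,0]])

```text
clock: 13.45
tcp_pos: [0.6012, 0.2465, 0.159]
orientation: [-2.165, -1.257, 0.452]
contact_force: [-0.3, -1.5, 5.9]
grip_width: 0.0195
gripper_force: 41.3
```

Run:
```python
from h import *
to([.6006,.2466,.1579],Rg)
o=r.get_obs();print("F rack",o["contact_force"]@np.c_[X,Y,Z],o["moment"])
```

```text
clock 13.45 q [ 0.0405  0.8711 -0.5413  1.3176 -0.1399  1.4701 -0.8951] grip 0.019485674394053236 41.27513766288757 F [-0.3022 -1.4693  5.8983]
tcp [0.6012 0.2465 0.159 ] d/.6 [-0.001   0.0001 -0.0018] 0.0012496745710041423 rot/pi [ 0.0001  0.0016 -0.0012] 0.3642647761197687
F rack [-4.8223  1.4235  3.4291] [-0.3032 -0.0662  0.1804]
```

Call:
step_arm(rows=[[0,0,0,0,0,0],[0,0,0,0,0,0],[0,0,0,0,0,0]], squeeze=110)

```text
clock: 13.7
tcp_pos: [0.6014, 0.2464, 0.159]
orientation: [-2.165, -1.256, 0.451]
contact_force: [0.5, -0.5, 6.5]
grip_width: 0.0183
gripper_force: 107.1
```

Call:
step_arm(rows=[[-0.01,0.006,0.01,0,0,0],[-0.02,0.012,0.02,0,0,0],[-0.035,0.02,0.034,0,0,0],[-0.05,0.029,0.048,0,0,0],[-0.05,0.029,0.048,0,0,0]])

```text
clock: 14.12
tcp_pos: [0.5682, 0.2668, 0.1893]
orientation: [-2.16, -1.261, 0.453]
contact_force: [0.4, 1.5, -2.1]
grip_width: 0.019
gripper_force: 107.4
```

Call:
step_arm(rows=[[-0.01,-0.02,0.06,0,0,0],[-0.02,-0.05,0.12,0,0,0],[-0.03,-0.085,0.18,0,0,0],[-0.04,-0.12,0.235,0,0,0],[-0.052,-0.157,0.287,0,0,0]])

```text
clock: 14.53
tcp_pos: [0.5386, 0.1695, 0.3608]
orientation: [-2.164, -1.258, 0.453]
contact_force: [-0.1, -0.4, -1.5]
grip_width: 0.0188
gripper_force: 107.7
```

Call:
step_arm(rows=[[0.02,-0.063,0,-0.025,-0.014,0.0172],[0.04,-0.127,0,-0.05,-0.028,0.0345],[0.06,-0.19,0,-0.0754,-0.042,0.0517],[0.08,-0.253,0,-0.1,-0.056,0.069],[0.1,-0.317,0,-0.1256,-0.0702,0.0862]])

```text
clock: 14.95
tcp_pos: [0.6, -0.0215, 0.3594]
orientation: [-2.429, -1.72, 0.632]
contact_force: [0.7, 0.6, -1.6]
grip_width: 0.0184
gripper_force: 108.5
```

Call:
step_arm(rows=[[0.022,-0.045,-0.02,-0.025,-0.014,0.0172],[0.044,-0.09,-0.04,-0.05,-0.028,0.0345],[0.066,-0.135,-0.06,-0.0754,-0.042,0.0517],[0.088,-0.18,-0.08,-0.1,-0.056,0.069],[0.11,-0.225,-0.1,-0.1256,-0.0702,0.0862]])

```text
clock: 15.37
tcp_pos: [0.6661, -0.1552, 0.2987]
orientation: [2.034, 1.729, -0.642]
contact_force: [0.1, -1.4, -2.3]
grip_width: 0.0183
gripper_force: 108.5
```

```bash
cat >> h.py <<'E'
n_=np.array([.0976,.565,.819]);n_/=np.linalg.norm(n_)
bx=np.array([-.17,-.985,0]);u_=bx-n_*(bx@n_);u_/=np.linalg.norm(u_);v_=np.cross(n_,u_)
Rl=R.from_matrix(np.c_[-u_,np.cross(-n_,-u_),-n_])
mouth=np.array([.644,-.2825,.098])
E
python3 - <<'E'
from h import *
to(mouth+n_*.226,Rl)
for n in("scene","top"): cv2.imwrite(f'pics/{n}5.png',eyes.grab_frame(n)[:,:,::-1])
o=r.get_obs();Q=R.from_rotvec(o["orientation"])
for d in (-.023,.057,.135,.166): print(d,[proj(n,o["tcp_pos"]+Q.apply([0,0,d])) for n in("scene","top")])
print("mouth",proj("scene",mouth),proj("top",mouth))
s=cv2.imread('pics/scene5.png');t=cv2.imread('pics/top5.png')
f=lambda i,x,y,w,h,k:cv2.resize(i[y:y+h,x:x+w],None,fx=k,fy=k,interpolation=2)
cv2.imwrite('pics/e5.png',np.hstack([f(s,270,140,100,150,4),f(t,360,100,100,150,4)]))
E
```

```text
clock 15.3667 q [ 0.1526  0.5465 -0.4103  1.4833  0.7757  1.4743 -0.6002] grip 0.01827204598552572 108.47081065177917 F [ 0.0585 -1.4021 -2.3398]
tcp [ 0.6661 -0.1552  0.2987] d/.6 [-0.0001  0.0006 -0.0259] 0.015536143713360599 rot/pi [ 0.0011  0.0008 -0.0032] 0.6326642417038548
-0.023 [array([297.4799, 151.541 ]), array([367.1102, 149.3694])]
0.057 [array([312.0011, 164.5551]), array([387.5512, 159.7614])]
0.135 [array([325.0807, 176.2772]), array([405.3815, 168.8263])]
0.166 [array([330.0099, 180.6948]), array([411.9634, 172.1724])]
mouth [337.596  192.1789] [421.2148 177.9616]
```

View pics/e5.png

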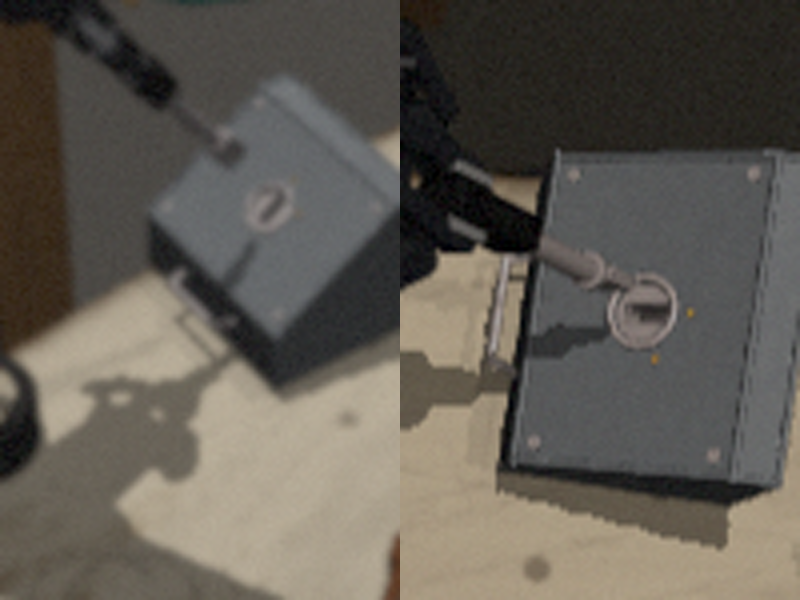

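The scene crop shows the tip at about (240,155), which is pixel (330,179). The top crop shows the collar near (595,268) and the bit ending near (637,285), just short of the bezel at (643,311). I'll measure both numerically.

Run:
```python
import cv2
def a(f,x0,x1,y0,y1):
    g=cv2.cvtColor(cv2.imread(f),6).astype(int); print(f,x0,y0)
    for y in range(y0,y1): print(y,' '.join("%2d"%(v//4) for v in g[y,x0:x1]))
a('pics/top5.png',388,434,156,190); a('pics/scene5.png',310,346,160,202)
```

```text
pics/top5.png 388 156
156  0  5  1  5  0  2  1  7 22 23 22 22 23 22 21 22 22 21 22 22 23 21 21 22 22 22 22 23 22 23 22 21 22 21 22 21 21 22 22 21 22 22 22 21 22 21
157  2  3  2  3  4  0  2 11 22 20 22 22 22 22 22 22 22 22 22 22 23 22 22 21 22 22 22 21 22 22 22 23 21 21 22 21 21 21 22 22 22 22 22 22 22 22
158  1  1  4  2  4  2  2 14 22 21 21 22 22 22 22 22 23 22 22 22 22 22 21 21 22 22 22 22 22 22 21 21 22 21 21 21 21 22 21 22 22 22 22 22 21 21
159  3  1  3  2  3  3  6 20 24 23 21 22 22 22 22 22 22 22 22 22 22 22 21 21 21 22 22 22 22 22 22 22 22 22 22 21 22 22 22 21 21 22 22 22 22 22
160  1  0  2  2  2  3  8 24 26 25 24 23 22 22 22 22 22 22 22 22 22 21 22 22 22 22 22 22 22 21 22 21 22 22 22 21 22 22 22 20 22 21 21 22 22 21
161  2  0  2  2  0  1  8 24 25 25 26 25 24 23 22 22 22 23 22 22 22 22 22 21 22 22 22 21 23 22 21 21 22 22 21 22 21 21 21 21 22 22 21 21 21 21
162  0  0  0  0  5  6 13 22 23 24 24 25 25 25 24 22 24 20 24 24 23 22 22 21 23 22 22 22 21 22 21 21 22 21 21 22 21 21 22 22 21 21 21 21 22 21
163 18 12 13 17 13 11 16 19 21 21 23 25 25 25 25 25 25 22 27 28 27 26 20 21 22 22 21
[... 7777 characters left out ...]
6 29 32 32 31 28 26 25 24 25
196 19 22 24 26 26 25 27 27 26 26 26 26 26 26 27 26 26 26 25 26 25 26 29 30 31 30 30 31 31 29 27 26 25 26 26 26
197 13 18 21 24 24 25 26 27 26 26 26 26 25 26 25 27 26 26 26 26 25 26 26 28 29 29 29 29 28 26 26 25 26 26 25 26
198 10 14 18 21 24 25 25 26 26 26 27 27 26 27 26 26 26 26 27 26 26 26 25 25 25 25 26 25 25 25 26 26 26 26 26 26
199  9 10 13 17 21 24 25 26 26 27 26 27 26 26 26 25 26 26 26 27 26 25 24 23 24 25 24 25 25 26 26 26 25 27 25 26
200  8  9 10 14 18 22 24 25 26 27 26 26 26 25 26 27 26 26 26 25 26 24 21 21 23 25 26 25 25 25 26 26 25 26 26 26
201  7  6  9 10 14 18 22 23 26 26 27 26 26 26 26 26 27 26 26 26 24 21 19 20 23 24 26 26 25 26 26 26 26 26 25 25
```

Run:
```python
from h import *
o=r.get_obs();Q=R.from_rotvec(o["orientation"])
for nm,a,b,d in(("collar",(326,173.6),(408,167.7),.133),("tip",(328.5,178.3),(414.5,170.5),.166)):
    p,g=tri(a,b); print(nm,p,g,"tool frame",Q.inv().apply(p-o["tcp_pos"]),"assumed",d)
# rotor: bezel ring by Hough/ellipse from first pictures (bright ring)
for n,(x0,x1,y0,y1) in (("scene0",(328,348,180,204)),("top0",(408,434,164,192))):
    g=cv2.cvtColor(cv2.imread(f'pics/{n}.png'),6)
    w=cv2.resize(g[y0:y1,x0:x1],None,fx=4,fy=4,interpolation=2)
    m=(w>np.median(g[y0-3:y1+3,x0-3:x1+3][:2])+12).astype(np.uint8)*255
    c=max(cv2.findContours(m,0,2)[0],key=cv2.contourArea); e=cv2.fitEllipse(cv2.convexHull(c))
    print(n,[(e[0][0]+.5)/4-.5+x0,(e[0][1]+.5)/4-.5+y0],np.array(e[1])/4,e[2])
bez=mouth+.006*n_; print("pred bezel",proj("scene",bez),proj("top",bez))
```

```text
collar [ 0.6509 -0.2389  0.1923] 0.0002966100708731505 tool frame [-0.0076  0.0016  0.1317] assumed 0.133
tip [ 0.6517 -0.2545  0.1651] 0.006080564185441633 tool frame [-0.0044  0.005   0.1627] assumed 0.166
scene0 [336.760329246521, 190.99176025390625] [11.3867 13.9702] 53.539772033691406
top0 [420.2725191116333, 177.08523273468018] [17.4509 19.5034] 34.96029281616211
pred bezel [336.7131 191.3851] [420.0706 177.3773]
```

The bezel fits to within 0.4 px. The key's shank sits about 2.7 mm off along the closing direction, so I correct for that while closing in.

Call:
step_arm(rows=[[-0.0035,-0.011,-0.025,0,0,-0.001],[-0.007,-0.022,-0.05,0,0,-0.002],[-0.0103,-0.0323,-0.075,0.001,0.0008,-0.0032],[-0.0103,-0.0323,-0.075,0.001,0.0008,-0.0032],[-0.0103,-0.0323,-0.075,0.001,0.0008,-0.0032]])

```text
clock: 15.88
tcp_pos: [0.6586, -0.1749, 0.2531]
orientation: [2.053, 1.722, -0.65]
contact_force: [-0.0, -0.7, -1.7]
grip_width: 0.0184
gripper_force: 108.5
```

```bash
cat >> h.py <<'E'
def lk():
    o=r.get_obs();d=o["tcp_pos"]-mouth;Q=R.from_rotvec(o["orientation"]);A=np.c_[u_,v_,n_]
    print("t",o["clock"],"tcp u,v,n mm",d@A*1e3,"F uvn",o["contact_force"]@A,"M",o["moment"]@A,"rot err deg",np.degrees((Rl*Q.inv()).as_rotvec()@A),"q7",o["joints"][6],"grip",o["grip_width"],o["gripper_force"])
E
python3 - <<'E'
from h import *
lk()
cv2.imwrite('pics/top6.png',eyes.grab_frame("top")[:,:,::-1]);cv2.imwrite('pics/scene6.png',eyes.grab_frame("scene")[:,:,::-1])
def a(f,x0,x1,y0,y1):
    g=cv2.cvtColor(cv2.imread(f),6).astype(int); print(f,x0,y0)
    for y in range(y0,y1): print(y,' '.join("%2d"%(v//4) for v in g[y,x0:x1]))
a('pics/top6.png',396,432,158,188); a('pics/scene6.png',318,346,172,200)
o=r.get_obs();Q=R.from_rotvec(o["orientation"])
for d in (.057,.135,.166): print(d,[proj(n,o["tcp_pos"]+Q.apply([0,0.0027,d])) for n in("scene","top")])
E
```

```text
t 15.8833 tcp u,v,n mm [  0.0601  -3.8967 189.337 ] F uvn [-0.3551  0.112  -1.7698] M [ 0.0247  0.9527 -0.0356] rot err deg [ 0.3971 -0.0676  0.1047] q7 -0.6369926716016046 grip 0.018401591626146106 108.4597384929657
pics/top6.png 396 158
158 25 21 22 23 22 22 22 22 22 23 23 22 22 22 22 21 22 21 22 22 21 22 22 22 21 22 22 21 21 22 23 22 22 23 23 21
159 20 21 23 23 22 22 23 22 22 22 22 22 22 23 21 23 22 22 22 23 22 21 21 22 21 22 22 22 22 22 22 22 22 21 23 22
160  6 13 19 22 22 22 22 23 22 23 22 23 22 22 22 22 22 22 22 23 22 22 22 21 21 22 22 22 22 21 22 22 21 21 22 21
161  3  4 12 18 23 23 22 23 22 22 22 22 22 22 22 22 22 22 23 23 22 22 22 22 22 22 22 22 22 21 22 22 22 22 22 22
162  5  3  4  7 23 22 23 23 22 23 22 23 21 22 22 22 23 22 22 21 22 23 22 22 21 22 22 22 21 22 22 22 22 22 21 21
163  5  4  1  6 20 22 23 23 23 22 22 22 22 22 23 22 22 22 22 21 22 21 22 22 22 22 22 22 22 23 22 22 21 22 22 22
164  2  2  1  5 18 23 22 22 22 22 22 22 21 22 22 21 21 22 22 22 22 22 22 22 23 22 21 22 22 21 21 22 22 22 23 22
165  4  3  1  7 20 23 22 21 22 23 23 22 22 22 21 22 22 22 22 22 22 22 22 23 2
[... 4481 characters left out ...]
26 25 26 25 25 26 26 29 32 32 29 23 19 21 26 32 33 31 27 26 24 24
195 27 25 26 26 26 26 26 26 26 26 27 26 25 28 30 30 29 24 22 23 27 30 30 27 25 25 24 25
196 25 26 26 26 26 25 26 26 25 26 26 26 25 26 27 28 26 24 24 26 27 28 26 26 25 26 25 25
197 25 26 26 26 26 26 26 26 26 26 26 26 26 25 24 24 22 22 23 26 26 25 25 25 26 26 26 25
198 26 26 26 26 26 26 26 26 25 26 25 25 26 24 22 20 19 18 21 24 25 25 25 25 26 26 26 26
199 26 26 27 26 26 26 26 26 26 26 25 25 25 22 20 18 17 19 21 24 25 25 26 26 26 26 25 26
0.057 [array([316.6824, 173.3757]), array([393.3618, 163.9375])]
0.135 [array([329.2207, 184.7184]), array([410.0428, 172.6132])]
0.166 [array([333.9516, 188.9983]), array([416.213 , 175.8223])]
```

Call:
step_arm(rows=[[0.005,-0.0009,0,0,0,0],[0.0035,-0.0095,-0.0137,0,0,0],[0.002,-0.018,-0.0273,0,0,0],[0.002,-0.018,-0.0273,0,0,0]])

```text
clock: 16.32
tcp_pos: [0.6593, -0.1875, 0.2355]
orientation: [2.053, 1.72, -0.652]
contact_force: [1.3, -1.4, -3.6]
grip_width: 0.0187
gripper_force: 108.7
```

Run:
```python
from h import *
lk()
```

```text
t 16.3167 tcp u,v,n mm [  0.0037  -1.1154 167.7921] F uvn [-1.127   1.4687 -3.6059] M [ 0.5236  0.9217 -0.0098] rot err deg [0.4361 0.0187 0.1413] q7 -0.6436929841620539 grip 0.01874766240995234 108.71039986610413
```

Call:
step_arm(rows=[[-0.0003,-0.0019,-0.0027,0,0,0],[-0.0006,-0.0038,-0.0055,0,0,0],[-0.0006,-0.0038,-0.0055,0,0,0]])

```text
clock: 16.57
tcp_pos: [0.6598, -0.1882, 0.2339]
orientation: [2.052, 1.721, -0.649]
contact_force: [-0.0, 0.0, -1.5]
grip_width: 0.0188
gripper_force: 108.7
```

Run:
```python
from h import *
lk()
```

```text
t 16.5667 tcp u,v,n mm [ -0.4032  -0.4678 166.1455] F uvn [-0.9048 -0.0255 -1.2297] M [ 0.0154  0.8848 -0.0578] rot err deg [ 0.3049 -0.0442  0.1435] q7 -0.644922223654643 grip 0.018761460016921704 108.66635799407959
```

Call:
step_arm(rows=[[-0.0003,-0.0019,-0.0027,0,0,0],[-0.0005,-0.0028,-0.0041,0,0,0],[-0.0005,-0.0028,-0.0041,0,0,0]])

```text
clock: 16.82
tcp_pos: [0.6597, -0.1897, 0.2316]
orientation: [2.052, 1.721, -0.648]
contact_force: [-0.0, -0.1, -1.8]
grip_width: 0.0187
gripper_force: 108.7
```

Call:
step_arm(rows=[[-0.0003,-0.0019,-0.0027,0,0,0],[-0.0005,-0.0028,-0.0041,0,0,0],[-0.0005,-0.0028,-0.0041,0,0,0]])

```text
clock: 17.07
tcp_pos: [0.6596, -0.1914, 0.2291]
orientation: [2.052, 1.721, -0.648]
contact_force: [0.4, 0.9, -1.7]
grip_width: 0.0184
gripper_force: 108.8
```

Run:
```python
from h import *
lk()
```

```text
t 17.0667 tcp u,v,n mm [ -0.4879  -0.1654 160.4102] F uvn [-1.7273  0.2449 -0.8707] M [ 0.1643  0.9424 -0.05  ] rot err deg [ 0.251  -0.0565  0.1453] q7 -0.6473317175112825 grip 0.018436324861863376 108.77039909362793
```

Call:
step_arm(rows=[[-0.0003,-0.0019,-0.0027,0,0,0],[-0.0006,-0.0038,-0.0055,0,0,0],[-0.0006,-0.0038,-0.0055,0,0,0]])

```text
clock: 17.32
tcp_pos: [0.6591, -0.1938, 0.2256]
orientation: [2.052, 1.721, -0.648]
contact_force: [0.5, -0.8, -2.9]
grip_width: 0.0185
gripper_force: 108.9
```

Call:
step_arm(rows=[[-0.0003,-0.0019,-0.0027,0,0,0],[-0.0006,-0.0038,-0.0055,0,0,0],[-0.0006,-0.0038,-0.0055,0,0,0]])

```text
clock: 17.57
tcp_pos: [0.6587, -0.1962, 0.2223]
orientation: [2.052, 1.721, -0.648]
contact_force: [0.3, -0.3, -2.1]
grip_width: 0.0184
gripper_force: 108.9
```

Run:
```python
from h import *
lk()
```

```text
t 17.5667 tcp u,v,n mm [ -0.4139  -0.2157 152.0721] F uvn [-1.0357  0.3356 -1.8538] M [ 0.2446  0.9561 -0.0337] rot err deg [ 0.2721 -0.0498  0.145 ] q7 -0.6505051718368616 grip 0.01844518677138781 108.9489197731018
```

Call:
step_arm(rows=[[-0.0005,-0.0028,-0.0041,0,0,0],[-0.001,-0.0056,-0.0082,0,0,0],[-0.001,-0.0056,-0.0082,0,0,0]])

```text
clock: 17.82
tcp_pos: [0.658, -0.1997, 0.2172]
orientation: [2.052, 1.721, -0.649]
contact_force: [0.8, -0.2, -2.3]
grip_width: 0.0186
gripper_force: 108.9
```

Call:
step_arm(rows=[[-0.0005,-0.0028,-0.0041,0,0,0],[-0.001,-0.0056,-0.0082,0,0,0],[-0.001,-0.0056,-0.0082,0,0,0]])

```text
clock: 18.07
tcp_pos: [0.6574, -0.203, 0.2123]
orientation: [2.052, 1.721, -0.648]
contact_force: [0.5, -0.5, -2.0]
grip_width: 0.0184
gripper_force: 109.0
```

Run:
```python
from h import *
lk()
```

```text
t 18.0667 tcp u,v,n mm [ -0.4559  -0.2943 139.85  ] F uvn [-0.8332  0.5466 -1.8644] M [0.3307 0.8971 0.0014] rot err deg [ 0.2812 -0.0457  0.1462] q7 -0.655599626672096 grip 0.018433666377809313 108.95277857780457
```

Clean entry, now about 26 mm deep. I push home until the collar makes contact.

Call:
step_arm(rows=[[-0.0003,-0.0019,-0.0027,0,0,0],[-0.0006,-0.0038,-0.0055,0,0,0],[-0.0006,-0.0038,-0.0055,0,0,0]])

```text
clock: 18.32
tcp_pos: [0.6576, -0.2036, 0.2109]
orientation: [2.051, 1.721, -0.647]
contact_force: [-0.9, 4.9, 5.6]
grip_width: 0.0188
gripper_force: 110.0
```

Call:
step_arm(rows=[[-0.0003,-0.0019,-0.0027,0,0,0],[-0.0003,-0.0019,-0.0027,0,0,0]])

```text
clock: 18.48
tcp_pos: [0.6578, -0.2036, 0.2107]
orientation: [2.051, 1.721, -0.645]
contact_force: [-2.8, 7.7, 12.6]
grip_width: 0.0188
gripper_force: 111.1
```

Run:
```python
from h import *
lk()
```

```text
t 18.4833 tcp u,v,n mm [ -0.989    0.1777 138.265 ] F uvn [ 1.3968 -4.0278 14.4532] M [-1.4814  0.2593  0.0374] rot err deg [ 0.1289 -0.0907  0.151 ] q7 -0.6579152622376963 grip 0.018776502256327855 111.05715751647949
```

Call:
step_arm(rows=[[-0.0003,-0.0019,-0.0027,0,0,0],[-0.0003,-0.0019,-0.0027,0,0,0],[-0.0003,-0.0019,-0.0027,0,0,0]])

```text
clock: 18.73
tcp_pos: [0.658, -0.2036, 0.2105]
orientation: [2.05, 1.721, -0.643]
contact_force: [-4.5, 12.4, 19.7]
grip_width: 0.0188
gripper_force: 112.1
```

Run:
```python
from h import *
lk()
for n in("scene","top"): cv2.imwrite(f'pics/{n}7.png',eyes.grab_frame(n)[:,:,::-1])
o=r.get_obs()
for L in (.160,.163,.166,.169,.172): print(L,"collar-mouth gap mm",138.2-(L-.031)*1e3)
def a(f,x0,x1,y0,y1):
    g=cv2.cvtColor(cv2.imread(f),6).astype(int); print(f,x0,y0)
    for y in range(y0,y1): print(y,' '.join("%2d"%(v//4) for v in g[y,x0:x1]))
a('pics/top7.png',402,434,164,192); a('pics/scene7.png',324,350,178,202)
print([proj(n,mouth+n_*t) for n in("scene","top") for t in (0,.005,.01)])
```

```text
t 18.7333 tcp u,v,n mm [ -1.1436   0.3619 138.1545] F uvn [ 1.917  -6.5635 22.7576] M [-2.3007 -0.0903 -0.0054] rot err deg [ 0.0604 -0.114   0.1631] q7 -0.6586856512816913 grip 0.018819053445347216 112.11038947105408
0.16 collar-mouth gap mm 9.199999999999989
0.163 collar-mouth gap mm 6.199999999999989
0.166 collar-mouth gap mm 3.1999999999999886
0.169 collar-mouth gap mm 0.19999999999998863
0.172 collar-mouth gap mm -2.8000000000000114
pics/top7.png 402 164
164  4  4  3  2  2  7 14 18 22 22 22 23 23 22 22 22 22 22 23 22 23 23 22 23 22 22 22 21 22 22 22 22
165  4  3  4  5  3  2  2  8 18 22 22 22 22 22 22 23 23 22 23 22 23 22 22 22 22 22 22 22 23 22 23 21
166  2  4  5  4  3  3  4  4  6 22 22 23 22 22 22 23 23 22 23 22 22 22 21 22 22 22 22 21 22 22 22 23
167  2  2  3  2  5  4  4  3  9 22 22 22 22 23 23 23 22 23 21 22 21 22 22 22 22 22 22 22 22 22 22 22
168  2  3  3  3  3  3  3  2  8 22 23 22 22 21 22 19 23 27 25 26 27 28 25 22 22 22 22 22 22 23 22 22
169  3  1  0  1  4  0  1  5 10 23 22 22 22 22 23 25 29 30 28 26 29 30 30 27 24 23 23 22 22 22 21 22
170  0  1  3  3  3  2  2  1 10 26 23
[... 3630 characters left out ...]
 30 30 28 26 25 24 25 25 25 25 25
196 25 26 26 25 26 25 25 24 24 23 21 21 24 26 28 29 26 25 25 25 25 25 26 25 26 25
197 26 26 26 26 26 25 24 22 20 19 19 22 25 26 27 26 26 25 26 24 26 25 25 25 25 25
198 26 26 26 25 25 24 23 20 17 17 18 21 23 25 26 25 25 25 26 25 25 25 25 26 25 25
199 26 25 25 25 25 24 21 18 15 16 20 23 25 24 26 25 25 25 25 25 26 26 26 26 26 25
200 26 25 25 25 25 23 20 16 16 17 21 24 25 25 26 26 25 25 25 26 25 25 25 25 26 25
201 26 25 24 25 24 22 19 17 16 19 23 24 25 26 25 25 25 25 25 26 25 25 26 25 26 25
[array([337.596 , 192.1789]), array([336.8606, 191.5177]), array([336.1217, 190.8536]), array([421.2148, 177.9616]), array([420.2619, 177.475 ]), array([419.3031, 176.9853])]
```

Call:
step_arm(rows=[[-0.0012,0.0002,0,0,0,0],[-0.002,0.0003,0,0,0,0],[-0.0012,0.0002,0,0,0,0],[-0.0012,0.0002,0,0,0,0]])

```text
clock: 19.17
tcp_pos: [0.6577, -0.2035, 0.2105]
orientation: [2.05, 1.721, -0.642]
contact_force: [-4.0, 11.6, 19.9]
grip_width: 0.0189
gripper_force: 111.7
```

Run:
```python
from h import *
lk()
for a in (18,36,54,72,80): print(a,(R.from_rotvec(-n_*np.radians(a))).as_rotvec()/np.pi)
```

```text
t 19.1667 tcp u,v,n mm [ -1.1368   0.0072 138.1649] F uvn [ 2.5877 -5.9057 22.437 ] M [-1.9193 -0.0513  0.0098] rot err deg [ 0.0092 -0.1199  0.1636] q7 -0.6593674173605145 grip 0.01889038707373353 111.74667119979858
18 [-0.0098 -0.0565 -0.0819]
36 [-0.0195 -0.113  -0.1638]
54 [-0.0293 -0.1695 -0.2458]
72 [-0.039  -0.2261 -0.3277]
80 [-0.0434 -0.2512 -0.3641]
```

Call:
step_arm(rows=[[0,0,0,-0.002,-0.0113,-0.0164],[0,0,0,-0.0039,-0.0226,-0.0328],[0,0,0,-0.0059,-0.0339,-0.0491],[0,0,0,-0.0078,-0.0452,-0.0655],[0,0,0,-0.0098,-0.0565,-0.0819]])

```text
clock: 19.58
tcp_pos: [0.6582, -0.2036, 0.2106]
orientation: [2.255, 1.353, -0.536]
contact_force: [-1.1, 10.5, 18.7]
grip_width: 0.0185
gripper_force: 112.0
```

Run:
```python
from h import *
lk()
```

```text
t 19.5833 tcp u,v,n mm [ -1.0832   0.5785 138.1818] F uvn [ 2.4252 -2.8452 21.1104] M [-1.3493 -0.1658  0.2395] rot err deg [-0.07   -0.2067 18.3144] q7 -0.962197962386791 grip 0.018530725086470738 112.04987168312073
```

Call:
step_arm(rows=[[0,0,0,-0.0024,-0.0141,-0.0205],[0,0,0,-0.0049,-0.0283,-0.041],[0,0,0,-0.0073,-0.0424,-0.0614],[0,0,0,-0.0098,-0.0565,-0.0819],[0,0,0,-0.0122,-0.0706,-0.1024]])

```text
clock: 20.0
tcp_pos: [0.6582, -0.204, 0.2108]
orientation: [2.433, 0.871, -0.395]
contact_force: [-1.9, 10.9, 18.8]
grip_width: 0.0187
gripper_force: 112.2
```

Call:
step_arm(rows=[[0,0,0,-0.0024,-0.0141,-0.0205],[0,0,0,-0.0049,-0.0283,-0.041],[0,0,0,-0.0073,-0.0424,-0.0614],[0,0,0,-0.0087,-0.0502,-0.0728],[0,0,0,-0.0087,-0.0502,-0.0728]])

```text
clock: 20.42
tcp_pos: [0.6581, -0.2043, 0.211]
orientation: [2.507, 0.521, -0.289]
contact_force: [-2.8, 10.5, 19.6]
grip_width: 0.0186
gripper_force: 112.1
```

Run:
```python
from h import *
lk()
```

```text
t 20.4167 tcp u,v,n mm [ -0.3148   0.6077 138.1352] F uvn [ 3.1253 -4.5933 21.7011] M [-1.5794 -0.4783  0.073 ] rot err deg [-0.0705 -0.3191 56.8168] q7 -1.6027603603552374 grip 0.01856291926117257 112.14024424552917
```

Call:
step_arm(rows=[[0,0,0,-0.002,-0.0113,-0.0164],[0,0,0,-0.0039,-0.0226,-0.0328],[0,0,0,-0.0059,-0.0339,-0.0491],[0,0,0,-0.0059,-0.0339,-0.0491]])

```text
clock: 20.75
tcp_pos: [0.658, -0.2045, 0.2111]
orientation: [2.534, 0.28, -0.216]
contact_force: [-2.4, 10.5, 20.1]
grip_width: 0.0186
gripper_force: 112.3
```

Run:
```python
from h import *
lk()
```

```text
t 20.75 tcp u,v,n mm [ -0.104    0.5182 138.1041] F uvn [ 3.3979 -4.0985 22.132 ] M [-1.663  -0.6468  0.0404] rot err deg [-0.0698 -0.3467 67.6685] q7 -1.7831014178125153 grip 0.018604897540392216 112.2547709941864
```

Call:
step_arm(rows=[[0,0,0,-0.002,-0.0113,-0.0164],[0,0,0,-0.0033,-0.0188,-0.0273],[0,0,0,-0.0033,-0.0188,-0.0273]])

```text
clock: 21.0
tcp_pos: [0.658, -0.2044, 0.2111]
orientation: [2.539, 0.15, -0.176]
contact_force: [-4.0, 10.3, 21.1]
grip_width: 0.0189
gripper_force: 112.5
```

Run:
```python
from h import *
lk()
```

```text
t 21.0 tcp u,v,n mm [ -0.1044   0.4711 138.1145] F uvn [ 4.3282 -5.7179 22.6967] M [-1.7197 -0.8027  0.4284] rot err deg [-0.0867 -0.3448 73.543 ] q7 -1.8810865520543352 grip 0.018940904073367404 112.45135188102722
```

Call:
step_arm(rows=[[0,0,0,-0.0011,-0.0063,-0.0091],[0,0,0,-0.0022,-0.0126,-0.0182],[0,0,0,-0.0022,-0.0126,-0.0182]])

```text
clock: 21.25
tcp_pos: [0.6579, -0.2042, 0.211]
orientation: [2.539, 0.066, -0.149]
contact_force: [-3.6, 10.7, 21.6]
grip_width: 0.0183
gripper_force: 115.0
```

Run:
```python
from h import *
lk()
cv2.imwrite('pics/scene8.png',eyes.grab_frame("scene")[:,:,::-1]);cv2.imwrite('pics/top8.png',eyes.grab_frame("top")[:,:,::-1])
a,b=[cv2.cvtColor(cv2.imread(f'pics/top{i}.png'),6).astype(int) for i in(0,8)]
for y in range(160,200,2): print(y,a[y,366:396:2]//4,b[y,366:396:2]//4)
```

```text
t 21.25 tcp u,v,n mm [ -0.2936   0.3667 138.1534] F uvn [ 4.2055 -5.3648 23.4044] M [-1.8323 -1.0542  1.7314] rot err deg [-0.1409 -0.3337 77.3261] q7 -1.9451172285849152 grip 0.0182615228674806 114.97030019760132
160 [36 36 36 36 36 35 35 34 36 35 33 33 33 32  5] [2 4 3 3 5 1 0 2 5 4 5 5 5 4 3]
162 [36 36 37 37 36 36 36 36 36 32 33 29 31 19  6] [3 5 2 3 2 2 2 2 0 5 1 3 4 1 4]
164 [37 36 36 36 36 36 36 36 36 32 35 33 33 29  7] [ 2  2  4  0  1  0  2  2 11  4  0  1  0  1  7]
166 [37 36 37 37 36 37 36 32 34 33 39 27 30  5 10] [ 2  5  1 15 10  2  3  8 15  3  0  3  1  2  2]
168 [37 37 37 36 37 37 36 35 36 26 35 27 27  4 16] [24 18  3 31 24 29 30 34 27 21  6  3  0  2  0]
170 [37 37 37 37 37 36 32 31 33 19 30 26 25  4 22] [36 34  7 39 33 19 35 34 34 33 35 29 23  3  2]
172 [37 36 36 35 36 35 33 33 32 27 28 32 31  2 24] [36 34 13 40 33 13 29 28 20 32 26 39 33 18 16]
174 [36 36 37 37 37 37 34 36 32 30 29 33 26  5 24] [35 14 19 39 32 23 18 27 33 31 18 18 35 18 23]
176 [37 37 37 37 37 37 33 37 28 33 30 33 11  7 23] [37  9 22 33 31 30 33 35 33 33 34 33 36 19 23]
178 [37 37 37 37 37 36 34 36 17 37
[... 343 characters left out ...]
0 20 18 14 13]
186 [37 37 37 37 37 34 34 33 28 27 33 32  4 24 21] [32 10 38 20 18 20 21 19 17 16 19 17 18 14 12]
188 [37 37 36 37 36 34 35 32 31 30 34 21  6 25 20] [15 11 18 20 17 19 21 19 21 20 17 19 17 15 12]
190 [36 37 36 36 37 33 36 17 31 33 27 11  8 21 20] [14 13 17 19 18 20 21 20 21 16 18 19 18 12 13]
192 [37 37 38 37 37 37 36 18 19 28 30 31 12 18 20] [ 5 14 13 18 16 20 20 21 21 16 18 19 16 19 23]
194 [38 38 37 37 37 37 37 17 18 29 32 12 14 18 21] [ 5 16 15 15 23 24 20 17 19 21 20 19 17 19 23]
196 [37 38 37 37 37 38 37 33 25 18 18  3 19 20 21] [ 5 20 19 15 22 24 26 17 37 29 33 25 21 22 22]
198 [38 37 37 37 37 37 38 35 34 26 25  5 22 19 21] [12 20 21 17 17 21 35 34 21 33 25 17 24 22 22]
```

Call:
step_arm(rows=[[0.0002,0.0012,0.0017,0.0011,0.0063,0.0091],[0.0004,0.0024,0.0034,0.0022,0.0126,0.0182],[0.0004,0.0024,0.0034,0.0022,0.0126,0.0182]])

```text
clock: 21.6
tcp_pos: [0.6575, -0.2045, 0.2113]
orientation: [2.539, 0.154, -0.179]
contact_force: [-1.2, 6.0, 12.8]
grip_width: 0.0185
gripper_force: 111.0
```

Call:
step_arm(rows=[[0,0,0,0,0,0],[0,0,0,0,0,0],[0,0,0,0,0,0],[0,0,0,0,0,0],[0,0,0,0,0,0]], jaw=0)

```text
clock: 22.02
tcp_pos: [0.6561, -0.2059, 0.2081]
orientation: [2.54, 0.15, -0.184]
contact_force: [0.7, -0.3, -0.2]
grip_width: 0.0779
gripper_force: 0.0
```

Call:
step_arm(rows=[[0.003,0.019,0.027,0,0,0],[0.0065,0.038,0.055,0,0,0],[0.01,0.056,0.082,0,0,0],[0.013,0.075,0.109,0,0,0],[0.0163,0.094,0.1365,0,0,0]])

```text
clock: 22.43
tcp_pos: [0.666, -0.1489, 0.2908]
orientation: [2.541, 0.15, -0.183]
contact_force: [0.6, -0.7, 0.4]
grip_width: 0.0854
gripper_force: 0.0
```

Call:
step_arm(rows=[[-0.03,0.04,0.05,0,0,0],[-0.07,0.1,0.08,0,0,0],[-0.1,0.16,0.1,0,0,0],[-0.13,0.22,0.1,0,0,0],[-0.13,0.22,0.1,0,0,0]])

```text
clock: 22.85
tcp_pos: [0.5863, -0.0084, 0.3512]
orientation: [2.545, 0.164, -0.177]
contact_force: [-0.2, 1.1, -1.5]
grip_width: 0.0856
gripper_force: 0.0
```

Run:
```python
from h import *
lk()
for n in("scene","top"): cv2.imwrite(f'pics/{n}9.png',eyes.grab_frame(n)[:,:,::-1])
g=cv2.cvtColor(cv2.imread('pics/top9.png'),6).astype(int)
for y in range(140,226,2): print(y,''.join(" .:-=+*#%@"[min(9,v//16)] for v in g[y,355:475]))
# undisturbed check: glue, tape, dowel regions in top
a,b=[cv2.imread(f'pics/top{i}.png').astype(int) for i in(0,9)]
for k,(x0,x1,y0,y1) in dict(glue=(228,264,138,178),tape=(274,326,138,190),dowel=(460,516,225,265)).items():
    print(k,np.abs(a-b)[y0:y1,x0:x1].mean(), (np.abs(a-b)[y0:y1,x0:x1].max(2)>40).mean())
```

```text
t 22.85 tcp u,v,n mm [ -68.0746 -103.465   356.6858] F uvn [-1.75   -0.382  -0.6486] M [0.0273 0.634  0.009 ] rot err deg [ 0.0989 -0.6643 72.9153] q7 -1.9964289833971236 grip 0.08561322940037541 0.0
140 ::::::::::::::::::::=-:::::::::::::::::::::-#==================+++++++++++++++++++++++===+++++=++==*+*+++++*++**::::::::
142 :::::::::::::::::::.+==###**++**#++......::=*+**#*++++++++*+*+++*++++++++++*+++++++++++++++*#%#+++=#*########**+::::::::
144 =======++===++++==.:=-::::::-::::===+##**+-****###++*+++++++**+++*+++*+++++++*+++*++++++++++##*++=+##########+*=::::::::
146 ****#######******=.-=***%#*+%#**+---::::::-#++*++*++**++++++++++**++++*++*++++++*++++++++++++++++=**#########=#---:::---
148 %%%%%%%%%%#######-.+%%%%%%%%%%***+++++#+===#+*+++*+*+*+**+++++++++**+*++++++++++++++*++++++++++++=*+#########+#*******++
150 @@@@@@@@@%%%%%%%%::*@@@@@@@@@@@@@@#%%%%#++**+**++**+***+++*+*+++*++++++++*++++++++++*+++++++++++++#*########+**%%%%%%%%#
152 @@@@@@@@@@%%@@%%%.-*@#@@%@@@@@@@@@@@@@@@+=*+*+++**+***++*++**+*++++*+++*+***++++*+++++++++++++++=**########*-**%@@@@@@@@
154 @@@@@@@@@@@@@@@@*.+%@
[... 3890 characters left out ...]
:::-=========++++++++++++++++++++++++++++++*+++++++=*+*##*#####=#%@@@@@@@@@@@@@@@@@@
218 @@@@@@@@@@@@@@@@@@@@@@@@@@@@@+====----::...:.:...::...:....::::-=========+==+++++++++++=#*#*****#**+#@@@@@@@@@@@@@@@@@@@
220 @@@@@@@@@@@@@@@@@@@@@@@@@@@@@+++++++++++*+++====--::..::..::.::.:....:.:.:..::::....:::=+==+++*****+#@@@@@@@@@@@@@@@@@@@
222 @@@@@@@@@@@@@@@@@@@@@@@@@@@@@+#+++++++++++++++++++*++++++====--:::.:::.::..:...::...::...::.:..:==#%@@@@@@@@@@@@@@@@@@@@
224 @@@@@@@@@@@@@@@@@@@@@@@@@@@@@@@@@@###++++++++++++++++++++++++*+*++++=---==--::::.....:....:==#%@@@@@@@@@@@@@@@@@@@@@@@@@
glue 34.26689814814815 0.43680555555555556
tape 29.021079881656803 0.21782544378698224
dowel 12.036011904761905 0.0
```

Call:
step_arm(rows=[[-0.06,-0.05,0.03,0,0,0],[-0.12,-0.1,0.06,0,0,0],[-0.18,-0.15,0.08,0,0,0],[-0.22,-0.2,0.1,0,0,0],[-0.22,-0.2,0.1,0,0,0]])

```text
clock: 23.37
tcp_pos: [0.453, -0.1422, 0.4116]
orientation: [2.539, 0.141, -0.185]
contact_force: [0.4, -0.6, 0.4]
grip_width: 0.0855
gripper_force: 0.0
```

Run:
```python
from h import *
for n in("scene","top"): cv2.imwrite(f'pics/{n}10.png',eyes.grab_frame(n)[:,:,::-1])
print(r.get_obs()["tcp_pos"],r.get_obs()["clock"])
for n,rg in (("top",dict(glue=(228,264,138,178),tape=(274,326,138,190),dowel=(460,516,225,265))),("scene",dict(glue=(212,240,222,280),tape=(244,284,224,264),dowel=(388,424,194,224)))):
  a,b=[cv2.GaussianBlur(cv2.imread(f'pics/{n}{i}.png'),(0,0),1) for i in(0,10)]
  for k,(x0,x1,y0,y1) in rg.items():
    A,B=[cv2.cvtColor(i[y0:y1,x0:x1],6).astype(np.float32) for i in(a,b)]
    print(n,k,np.abs(A-B).mean(),cv2.phaseCorrelate(A,B))
```

```text
[ 0.4536 -0.1422  0.412 ] 23.4667
top glue 9.715278 ((-0.009889766130250166, -0.0881789719614936), 0.99518337878916)
top tape 9.261095 ((-0.02598768797108164, -0.013340162767327968), 0.9941409239226081)
top dowel 11.316964 ((0.07429323822509915, -0.11946357021946596), 0.9832840220133463)
scene glue 7.8060346 ((0.033992008795037165, -0.028674317518284198), 0.9874408672253291)
scene tape 7.51375 ((-0.014926934597809804, -0.06408975464723099), 0.9940692341327667)
scene dowel 10.456482 ((0.10251240416033625, -0.020700917735714697), 0.9770544829191985)
```

Nothing else has moved, the drawer is out, and the key stands in the lock. I hand in now.

```bash
python3 -c "
from bench import r
print(r.hand_in())"
```

```text
the job is handed in; nothing more can be done
None
```

The job is handed in at about 23.5 s: the key was stood in the rack, regrasped by the end of its handle, pushed home and turned clockwise to the stop. The drawer sprang out, the key was left in the lock, and the glue bottle, tape roll and dowel carton show no shift in either camera view; the verdict was not shown.

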